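# Pin the amber filter plate into its clevis mount

### The job

Take the amber filter plate up out of the slotted rack by its top edge and lower it, without dropping it, into the slot of the aluminium clevis mount so that it stands on the slot's floor with its hole lined up with the holes in the two cheeks. Then push the red-handled locking pin through cheek, plate and cheek until its collar meets the cheek, and let go. Leave the other filter plates and everything else on the bench where they are.

Things in the scene. Friction and masses are not known exactly. Their poses are not given: they have to be found in the camera images.
- amber: The loose AMBER (orange) filter plate: rigid upright rectangle 72 wide (its y), 6 thick (x), 106 high (z up), about 90 g, front and back alike. Origin: middle of its lower edge. A solid grip strip of the same colour runs along the top edge: 10 thick (x), 44 long (y), 20 high. It starts standing in one of the rack's three slots (which one varies), lower edge 8 above the bench.
- amber_grip (a point): Centre of the amber plate's grip strip, where it is grasped: 10 below the plate's top, 96 above its lower edge. Axes as the plate's (x across its thickness).
- amber_hole (a point): Centre of the round through-hole, 12 in diameter, in the amber plate: axis along x, midway across the width, 48 above the lower edge and 48 below amber_grip.
- blue_grip (a point): Same point of the loose BLUE filter plate, the same in size and shape; stands in another slot of the rack; leave alone.
- smoke_grip (a point): Same point of the loose dark GREY filter plate, the same in size and shape; stands in the remaining slot of the rack; leave alone.
- rack: White fixed slotted rack, 150 (x) by 100 (y) by 58 high, origin at the centre of its underside, on the left or the right of the mount. Three slots at x = -46, 0, +46, each 9 wide, hold the plates (parallel to its y) by their side edges up to 58 above the bench; plates stand on its 8 high floor and slide straight up. The space between the plates is open from above.
- clevis: Fixed clevis mount: grey base plate 90 (x) by 80 (y), 8 high, origin at the centre of its underside, and two upright aluminium cheeks, 12 thick (x from 5 to 17 either side of the origin), 56 long (y), tops 78 above the bench. Pin holes of 10.5 diameter along x, 60 above the bench. -x faces roughly towards the robot.
- clevis_hole (a point): Point midway between the cheeks on the axis (x) of their holes, 60 above the bench. The slot runs along y, 10 wide, open at ends and top, floor 12 above the bench: a plate standing on it has its hole at this height; nothing stops it along y. The top 8 of the cheeks flare to a 24 wide mouth as a lead-in. The pin may come from either side.
- pin: The loose steel locking pin, about 70 g, x from handle to nose, origin as point pin_mid. Along x from the origin: red handle, 14 by 14 square, -85 to -21; collar 20 in diameter, -21 to -17; shank 8 in diameter to +34, its last 10 tapering to a 3 wide nose. It starts lying level on its rest, axis 40 above the bench, nose roughly away from the robot.
- pin_handle (a point): Centre of the pin's red handle (14 by 14, 64 long along x), where it is grasped; 53 behind pin_mid. Same axes as the pin.
- pin_mid (a point): Point on the pin's axis 17 ahead of the collar's face: it lies at clevis_hole when the pin is fully home. Same axes as the pin.
- pinrest: Grey fixed rest, 150 (x) by 70 (y), base 8 high, origin at the centre of its underside, on the other side of the mount from the rack. The pin lies along its x: handle on an 8 wide rib 33 high (fingers may straddle it), handle centre 43 behind the origin; shank in a notched post 34 wide, 10 thick, 46 high, 42 ahead of the origin. It lifts straight up.
- bottle: Loose bystander: pink bottle with blue cap, 54 in diameter, 105 high, origin under its centre; stands beside the mount. Leave alone.
- beaker: Loose bystander: clear beaker, 54 in diameter, 70 high, origin under its centre; stands on the other side of the mount. Leave alone.
- microplate: Loose bystander: 96-well plate with pink wells, 85 (x) by 127 (y) by 15, lying on the bench between robot and mount. Leave alone.
- marker: Loose bystander: green marker, 140 long (y), 16 wide, 14 high, lying beyond the mount. Leave alone.
There are look-alikes about, which are no part of the job. Of the things that look like the amber, the middle-sized one is meant.

How it is judged:
On the way, in this order (a step that is already met when the one before it is completed fails the run):
1. the amber plate is lifted clear of the rack (height (world z) of amber_grip above 0.165 m), for 0.1 s.
2. the amber plate stands upright on the floor of the clevis slot, its hole within 6 mm of the line of the cheek holes, the pin not yet in (distance between amber_hole and clevis_hole below 0.006 m and angle between amber_grip's own z axis and vertical below 0.1 rad and distance between pin_mid and clevis_hole above 0.05 m), for 0.2 s.
At the end, for the whole second after the job is handed in: The amber plate stands upright (within 0.10 rad) in the clevis slot with its hole within 6 mm of the centre of the cheek holes; the pin is through both cheeks and the plate, in line within 0.15 rad and within 6 mm of fully home; both are released and at rest (distance between each of amber_hole, pin_mid and clevis_hole below 0.006 m and angle between amber_grip's own z axis and vertical below 0.1 rad and angle between the x axis of pin_mid and the x axis of clevis_hole, either way round below 0.15 rad and linear speed of each of amber, pin below 0.02 m/s); the robot touches nothing.
It fails at once if another filter plate is moved by more than 15 mm (distance of any of blue_grip, smoke_grip from where it was at the start of the episode above 0.015 m).
It fails at once if another thing on the bench is moved by more than 25 mm or tipped (distance of any of bottle, beaker, microplate, marker from where it was at the start of the episode above 0.025 m or angle between any of bottle, beaker, microplate, marker's own z axis and vertical above 0.35 rad).
It fails at once if the amber plate is let go over the mount while still more than 12 mm above the slot's floor (horizontal distance between amber_hole and clevis_hole below 0.035 m and height (world z) of amber_grip above 0.12 m and contact force between the fingers and amber below 0.02 N).
It also fails if it takes over 67 s, if anything falls off the work surface, if the arm or the gripper's body presses on something with over 40 N, if the wrist force passes 120 N, or if a joint passes its speed limit or range.

### The arm

A 7-joint arm with a two-finger parallel gripper is mounted at the origin on the work surface. World frame = base frame: x ahead of the robot, y to its left, z up, the work surface at z = 0. Lengths are in m, angles in rad, forces in N, time in s.
With the tool pointing down it reaches from about 0.425 to 0.875 m from the base axis. Payload 4.7 kg.
Tool frame: the origin (TCP) lies midway between the tips of the shut fingers; the grasp point (between the pads) lies 19 mm behind it; z points along the fingers, y is the direction in which the jaws open and shut (so a half turn about z gives the same grasp; the last joint's range is limited). The gripper opens to 87 mm and grips with 3 to 60 N. Pads are 19 mm wide; open, the fingers measure 117 mm over their backs; the gripper's body (75 mm by 190 mm) begins 51 mm behind the grasp point.
Start: joints at [-1.201, 0.321, -0.07, 1.45, 0.023, 1.371, -0.057], TCP at [0.226, 0.609, 0.223] pointing down, gripper open.
Joint ranges: [-2.86, 2.86], [-0.3, 2.09], [-1.38, 1.24], [0.06, 2.45], [-1.56, 4.7], [0.09, 2.05], [-2.69, 2.69]. Speed limits (rad/s): [2.57, 2.57, 3.14, 3.14, 3.14, 3.14, 3.14].

### API

Orientations are given as a rotation vector (axis times angle).
In Python, from bench import * gives the robot as it stands.
- The arm moves only by the tool move_arm, never from a script. Its arguments are lists of equal length, an entry for each row: "jaw": the closure in counts, from 0 (fully open) to 255 (shut); "slide": the shift along the tool's x, y, z in cm, a list of three; "dr": the turn, a rotation vector about the tool's x, y, z in degrees, a list of three. A call has 1 to 5 rows; each row shifts and turns the commanded pose from where the row before left it, along the tool's axes as they then stand; what a row does not reach is not made up. A row lasts 1/10 s, in which the tool goes at most 50 mm and 8.59 degrees, less where a joint would pass 70% of its speed; a pose out of reach is approached as far as the arm can. A call with a gripper value outside its range is refused whole. The fingers move at their own pace and stop on an object; "force" is the grip in N (left out, the last holds). Time passes only in rows, so rows that do not move let the fingers close. It gives the time, the measured TCP pose, the force and the opening at its end, in the units of the state.
- get_state(): the state, without advancing time (a new reading comes with each control period).
- get_image(name): name is "scene" or "top"; returns (picture, depth): 384x512x3 uint8, red, green, blue; 384x512 float32, m along the optical axis (not along the pixel's ray), 0 where there is no reading.
- camera_params(name): a dict with "K" (3x3 intrinsics, pixels), "extrinsics" (4x4, takes a point from camera to world coordinates). Camera axes: x right, y up, looking along -z (the intrinsics and any distortion apply to the point x, -y, -z); pixel columns grow to the right and rows downward; lengths in m; the calibration is good to about 2 mm. A picture is of the moment at which its call begins. camera_params takes no time and is no camera call.
- close_job(): hands the job in, once; it reports no verdict.
Trained networks look in the newest picture that a camera, given by its name, has taken for a name from the list of things; names that differ only in an ending like _2 or _b are one class to them, and where a whole thing is asked for, a point or a joint stands for the part that bears it (a point fixed in the world has none). Each returns a list of dicts, best first, with "score" (0 to 1); they miss things now and then, are a little off and sometimes report something else, mostly with a low value. They report only what shows in the picture. A call takes as long as a camera call. They do not tell look-alikes from the thing itself.
- regions_of(camera, query): "mask" (384x512 bool, what is visible of it) and "xy" ([column, row] in pixels, amid what is visible of it).
The state is a dict: "time": time; "joint_positions": joint angles; "qd": joint speeds; "joint_torque": joint torques, N m; "position": TCP position; "tool_rot": TCP orientation; "ft_force": force on the tool from outside, world axes, zero at the start; "torque": the same for the moment, N m; "grip_width": opening from 0.0 (shut) to 1.0 (fully open).
Only numpy, scipy, OpenCV 4.12 (cv2) and the standard library are available. Lean on these libraries where they do the work, as an engineer would, in place of code of your own. Each camera call takes 0.05 s, during which the arm holds its last target.

## Working session

There is one attempt and no reset: what is moved stays moved. The work goes in short steps, Python scripts to look and compute and a tool call to move; the robot and the scene stay as the last step left them, time stands still between calls to the robot, and variables do not carry over. Pictures are saved under pics/ and viewed, and the job is handed in when it is done.

Besides the shell and the picture viewer there is one more tool, called after "Call:" by a JSON object that holds its "name" and its "arguments". move_arm: Moves the arm, as the interface text tells. Its arguments: {"type":"object","properties":{"jaw":{"type":"array","items":{"type":"number"}},"slide":{"type":"array","items":{"type":"array","items":{"type":"number"}}},"dr":{"type":"array","items":{"type":"array","items":{"type":"number"}}},"force":{"type":"number"}},"required":["jaw","slide","dr"]}

```bash
ls; mkdir -p pics; cat > h.py <<'E'
from bench import *
import numpy as np, cv2
from scipy.spatial.transform import Rotation as R
def snap(n,f):
    im,d=get_image(n); cv2.imwrite('pics/'+f,im[:,:,::-1]); np.savez('pics/'+f[:-4]+'.npz',im=im,d=d); return im,d
def pts(n,d):
    p=camera_params(n);K=p['K'];E=p['extrinsics']
    v,u=np.mgrid[:384,:512]
    x=(u-K[0,2])/K[0,0]*d; y=(v-K[1,2])/K[1,1]*d
    P=np.stack([x,-y,-d,np.ones_like(d)],-1)@E.T
    P=P[...,:3]; P[d<=0]=np.nan; return P
E
python3 - <<'E'
from h import *
s=get_state();print(s)
for n in('scene','top'):
    snap(n,n+'0.png');p=camera_params(n);print(n,p)
E
```

```text
pics
{'time': 0.0, 'joint_positions': array([-1.20091999,  0.32183972, -0.07011267,  1.45168366,  0.02259077,
        1.37078886, -0.05692442]), 'qd': array([-0.00043191,  0.00086829,  0.00094253,  0.00055885,  0.00061295,
        0.00195161, -0.00105238]), 'joint_torque': array([ 1.11337145e-04, -4.91291070e+01, -4.03765664e-01, -3.12535071e+01,
       -6.38781628e-02,  4.37754253e-02,  1.75299974e-04]), 'position': array([0.22624026, 0.6087623 , 0.22144652]), 'tool_rot': array([-5.55814785e-01, -3.09176596e+00,  3.00656752e-03]), 'ft_force': array([0.34581762, 1.13842114, 0.2478686 ]), 'torque': array([ 0.01897295, -0.00667468, -0.07170804]), 'grip_width': 1.003787551795449}
scene {'K': array([[492.91923256,   0.        , 247.42340213],
       [  0.        , 492.91923256, 192.56751498],
       [  0.        ,   0.        ,   1.        ]]), 'extrinsics': array([[-2.49738048e-02, -8.54043747e-01,  5.19601374e-01,
         1.24754794e+00],
       [ 9.99571113e-01, -2.92845051e-02, -9.07514784e-05,
        -3.93074208e-02],
       [ 1.52937748e-02,  5.19376257e-01,  8.54408804e-01,
         1.15140087e+00],
       [ 0.00000000e+00,  0.00000000e+00,  0.00000000e+00,
         1.00000000e+00]])}
top {'K': array([[373.59796765,   0.        , 256.76895717],
       [  0.        , 373.59796765, 192.0182553 ],
       [  0.        ,   0.        ,   1.        ]]), 'extrinsics': array([[-0.01918921,  0.98162821, -0.18983633,  0.3973745 ],
       [-0.99981117, -0.01825787,  0.0066539 , -0.04199034],
       [ 0.00306565,  0.18992816,  0.9817932 ,  1.00370294],
       [ 0.        ,  0.        ,  0.        ,  1.        ]])}
```

View pics/scene0.png

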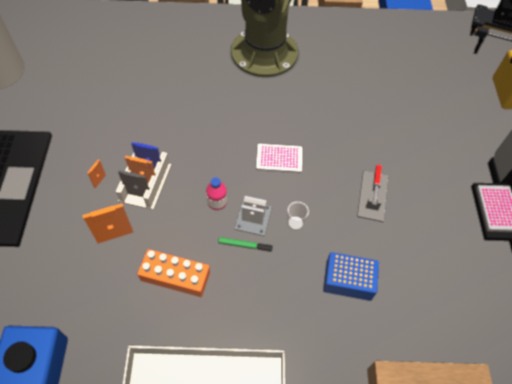

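View pics/top0.png

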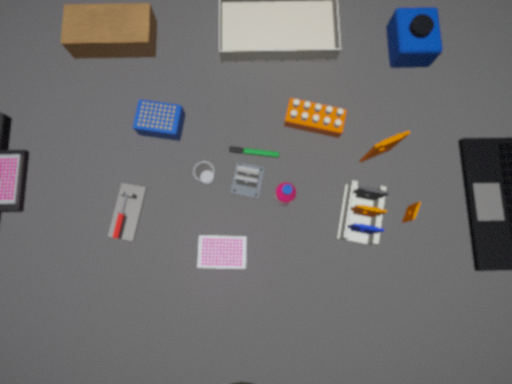

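The scene view shows the amber candidates: a plate in the rack's middle slot (138,168), a larger one standing on the bench (108,223) and a small one (96,174). The orange tube block at (174,272) is not a plate. The middle-sized one is the plate in the rack. I'll check it in a close crop and measure it.

```bash
python3 - <<'E'
from h import *
for n in('scene','top'):
    z=np.load(f'pics/{n}0.npz');P=pts(n,z['d'])
    im=z['im']
    c=im[125:265,70:310] if n=='scene' else im[120:260,100:440]
    f=3.3 if n=='scene' else 2.3
    cv2.imwrite(f'pics/{n}0c.png',cv2.resize(c[:,:,::-1],None,fx=f,fy=f,interpolation=cv2.INTER_CUBIC))
    for q in('amber','blue_grip','smoke_grip','rack','clevis','pin','pinrest','bottle','beaker'):
        for r in regions_of(n,q)[:4]:
            if r['score']<.25: continue
            p=P[r['mask']];p=p[~np.isnan(p[:,0])]
            print(n,q,round(r['score'],2),np.round(r['xy']),r['mask'].sum(),np.round(np.median(p,0),3),np.round(np.percentile(p,3,axis=0),3),np.round(np.percentile(p,97,axis=0),3))
            np.save(f"pics/m_{n}_{q}_{int(r['xy'][0])}.npy",r['mask'])
E
```

```text
scene amber 0.84 [109. 221.] 1212 [ 0.694 -0.377  0.08 ] [ 0.677 -0.417  0.004] [ 0.71  -0.337  0.137]
scene amber 0.74 [ 92. 176.] 304 [ 0.526 -0.448  0.037] [ 0.502 -0.47  -0.001] [ 0.545 -0.436  0.072]
scene amber 0.63 [143. 168.] 446 [ 0.528 -0.319  0.084] [ 0.519 -0.356  0.033] [ 0.536 -0.287  0.114]
scene blue_grip 0.64 [146. 152.] 463 [ 0.484 -0.307  0.085] [ 0.472 -0.346  0.033] [ 0.523 -0.278  0.114]
scene blue_grip 0.61 [217. 197.] 527 [ 0.595 -0.119  0.066] [ 0.573 -0.144  0.008] [ 0.606 -0.097  0.104]
scene smoke_grip 0.92 [134. 182.] 545 [ 0.572 -0.333  0.074] [ 0.564 -0.365  0.012] [ 0.58  -0.298  0.114]
scene rack 0.79 [153. 190.] 999 [ 0.573 -0.29   0.03 ] [ 0.472 -0.375  0.002] [ 0.606 -0.265  0.059]
scene rack 0.64 [142. 167.] 392 [ 0.529 -0.318  0.083] [ 0.521 -0.353  0.04 ] [ 0.536 -0.288  0.113]
scene clevis 0.71 [253. 214.] 1029 [ 0.64  -0.022  0.015] [ 0.6   -0.062  0.002] [0.67  0.015 0.077]
scene pin 0.62 [376. 177.] 185 [0.517 0.307 0.044] [0.465 0.295 0.007] [0.578 0.323 0.049]
scene pinrest 0.97 [370. 200.] 1045 [0.561 0.296 0.007] [0.482 0.263 0.002] [0.6
[... 893 characters left out ...]
0.005] [ 0.597 -0.266  0.061]
top clevis 0.89 [249. 180.] 971 [ 0.613 -0.024  0.01 ] [ 0.58  -0.064  0.003] [0.667 0.016 0.079]
top pin 0.34 [128. 210.] 1132 [0.549 0.293 0.008] [0.475 0.262 0.004] [0.613 0.34  0.043]
top pinrest 0.97 [127. 209.] 1169 [0.549 0.294 0.008] [0.472 0.262 0.004] [0.61  0.339 0.044]
top bottle 0.87 [285. 192.] 371 [ 0.568 -0.118  0.075] [ 0.551 -0.143  0.025] [ 0.594 -0.096  0.107]
top beaker 0.67 [202. 173.] 404 [0.643 0.091 0.034] [0.611 0.066 0.   ] [0.659 0.112 0.072]
top beaker 0.51 [368. 212.] 302 [ 0.522 -0.322  0.09 ] [ 0.514 -0.354  0.016] [ 0.532 -0.288  0.116]
top beaker 0.5 [222. 252.] 1562 [0.43  0.048 0.014] [ 0.391 -0.012  0.011] [0.469 0.106 0.017]
```

View pics/scene0c.png

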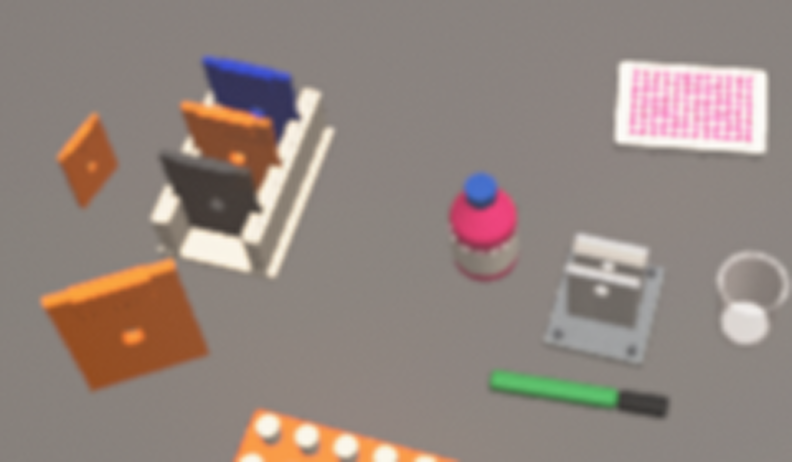

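View pics/top0c.png

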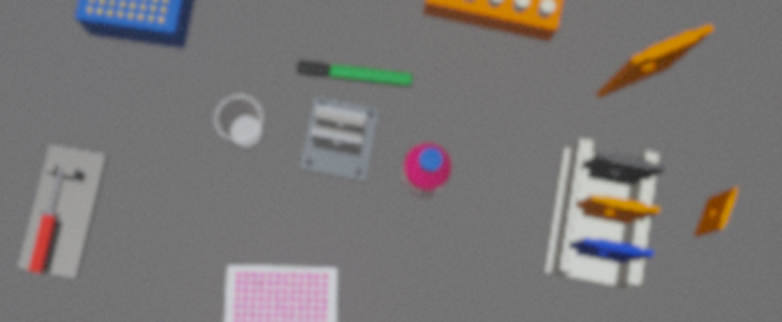

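```bash
cat > fit.py <<'E'
from h import *
def rect(xy):
    # robust min area rect
    r=cv2.minAreaRect((xy*1000).astype(np.float32)); return r
if __name__=='__main__':
  for n in('scene','top'):
    z=np.load(f'pics/{n}0.npz');P=pts(n,z['d'])
    X,Y,Z=P[...,0],P[...,1],P[...,2]
    def box(a,b,c,d,lo,hi): return P[(X>a)&(X<b)&(Y>c)&(Y<d)&(Z>lo)&(Z<hi)]
    for nm,xc in(('blue',.48),('amber',.525),('smoke',.57)):
        q=box(xc-.02,xc+.022,-.38,-.26,.065,.13)
        c,u=np.linalg.eigh(np.cov(q[:,:2].T))
        a=u[:,1];a*=np.sign(a[1]); t=(q[:,:2])@a
        top=q[q[:,2]>q[:,2].max()-.012]
        print(n,nm,len(q),'dir deg from y',np.degrees(np.arctan2(-a[0],a[1])).round(1),'mean',q.mean(0).round(4),'ext',np.ptp(t).round(3),'zmax',q[:,2].max().round(4),'top',len(top),top.mean(0).round(4),'rect',rect(q[:,:2]), 'toprect',rect(top[:,:2]))
    b=box(.55,.70,-.09,.04,.0045,.012);print(n,'base',len(b),rect(b[:,:2]))
    b=box(.55,.70,-.09,.04,.070,.1);print(n,'cheektop',len(b),b.mean(0).round(4),rect(b[:,:2]))
    b=box(.44,.65,.24,.36,.0045,.012);print(n,'restbase',len(b),rect(b[:,:2]))
    b=box(.44,.65,.24,.36,.037,.055)
    print(n,'pin',len(b),b.mean(0).round(4),rect(b[:,:2]))
    b=box(.40,.65,-.43,-.25,.052,.062);print(n,'racktop',len(b),rect(b[:,:2]))
    b=box(.40,.65,-.43,-.25,.0045,.062);print(n,'rackall',len(b),rect(b[:,:2]))
E
python3 fit.py
```

```text
scene blue 317 dir deg from y -12.7 mean [ 0.4828 -0.3113  0.0942] ext 0.074 zmax 0.1189 top 101 [ 0.4816 -0.3122  0.1116] rect ((481.07891845703125, -312.2437744140625), (73.77667999267578, 14.051828384399414), 73.09675598144531) toprect ((480.982421875, -312.32476806640625), (70.631591796875, 13.751935005187988), 72.72936248779297)
scene amber 325 dir deg from y -12.1 mean [ 0.5278 -0.321   0.0943] ext 0.075 zmax 0.1169 top 114 [ 0.5266 -0.3212  0.111 ] rect ((525.9390869140625, -322.12725830078125), (74.65705871582031, 13.566786766052246), 79.03351593017578) toprect ((525.375, -321.9864807128906), (72.77748107910156, 13.135213851928711), 76.29779815673828)
scene smoke 327 dir deg from y -12.2 mean [ 0.5725 -0.331   0.0947] ext 0.073 zmax 0.1173 top 117 [ 0.5713 -0.3312  0.1114] rect ((569.6961059570312, -331.6180114746094), (73.07987213134766, 13.45687484741211), 74.87933349609375) toprect ((569.5187377929688, -332.11181640625), (71.41944885253906, 13.445516586303711), 74.63616180419922)
scene base 397 ((630.15478515625, -21.79456329345703), (98.23760986328125, 160.14578247070312)
[... 1733 characters left out ...]
453), (98.37020874023438, 144.1011962890625), 78.37647247314453)
top cheektop 211 [ 0.6237 -0.0231  0.0758] ((623.5663452148438, -22.980382919311523), (56.212345123291016, 34.33503723144531), 78.52515411376953)
top restbase 1020 ((545.7184448242188, 305.2005615234375), (102.1068115234375, 201.04183959960938), 83.15292358398438)
top pin 281 [0.5281 0.3041 0.0449] ((531.7000732421875, 309.42510986328125), (34.74569320678711, 122.78033447265625), 73.13589477539062)
top racktop 606 ((523.7994384765625, -322.63616943359375), (90.51586151123047, 149.8553466796875), 77.5449447631836)
top rackall 1760 ((523.1552734375, -350.14410400390625), (168.6250457763672, 236.04844665527344), 83.92149353027344)
```

The crop confirms it: the middle-slot plate (scene 143,168) measures 72 mm wide with its top at about 114 mm, so it is the middle-sized amber one. The bench plates are larger and smaller. It is centred at about (0.5247, -0.322) with yaw -12.4°. The neighbouring plates are only 46 mm away, so I'll approach with the jaws part open.

Call:
{"name": "move_arm", "arguments": {"jaw": [164, 164, 164, 164, 164], "slide": [[0, 0, 0], [0, 0, 0], [0, 0, 0], [0, 0, 0], [0, 0, 0]], "dr": [[0, 0, 8.2], [0, 0, 8.2], [0, 0, 8.2], [0, 0, 8.2], [0, 0, 8.2]], "force": 20}}

```text
time: 1.5
position: [0.2264, 0.6093, 0.2226]
tool_rot: [1.611, 2.697, 0.0]
ft_force: [0.2, 1.0, 0.3]
grip_width: 0.633
```

Call:
{"name": "move_arm", "arguments": {"jaw": [164, 164, 164, 164, 164], "slide": [[0, 0, 0], [0, 0, 0], [0, 0, 0], [0, 0, 0], [0, 0, 0]], "dr": [[0, 0, 8.2], [0, 0, 8.2], [0, 0, 8.2], [0, 0, 8.2], [0, 0, 8.2]]}}

```text
time: 2.0
position: [0.2264, 0.6093, 0.2226]
tool_rot: [-2.454, -1.962, -0.0]
ft_force: [-1.1, -0.2, 1.1]
grip_width: 0.358
```

```bash
cat > go.py <<'E'
from h import *
import sys
# go.py x y z yaw_of_tool_y(deg) : remaining slide(cm, tool axes) and dr
def rel(x,y,z,yaw):
    s=get_state();r=R.from_rotvec(s['tool_rot']);p=s['position']
    c,sn=np.cos(np.radians(yaw)),np.sin(np.radians(yaw))
    yv=np.array([c,sn,0]);zv=np.array([0,0,-1.]);xv=np.cross(yv,zv)
    T=R.from_matrix(np.stack([xv,yv,zv],1))
    print('t',s['time'],'pos',p.round(4),'tool y yaw',np.degrees(np.arctan2(*r.as_matrix()[[1,0],1])).round(2),'tilt',np.degrees(np.arccos(-r.as_matrix()[2,2])).round(2),'f',s['ft_force'].round(1),'w',round(s['grip_width']*87,1))
    print('slide cm',(100*r.inv().apply(np.array([x,y,z])-p)).round(2),'dr deg',np.degrees((r.inv()*T).as_rotvec()).round(2), 'j7',s['joint_positions'].round(2))
if __name__=='__main__': rel(*map(float,sys.argv[1:]))
E
python3 go.py 0.60 0.10 0.22 -12.4; python3 go.py .5247 -.322 .2 -12.4
```

```text
t 2.0 pos [0.2264 0.6093 0.2226] tool y yaw -12.72 tilt 0.01 f [-1.1 -0.2  1.1] w 31.2
slide cm [-41.46  47.66   0.26] dr deg [ 0.   -0.01 -0.32] j7 [-1.35  0.32  0.12  1.46 -0.04  1.37 -1.45]
t 2.0 pos [0.2264 0.6093 0.2226] tool y yaw -12.72 tilt 0.01 f [-1.1 -0.2  1.1] w 31.2
slide cm [-84.28  49.6    2.25] dr deg [ 0.   -0.01 -0.32] j7 [-1.35  0.32  0.12  1.46 -0.04  1.37 -1.45]
```

Call:
{"name": "move_arm", "arguments": {"jaw": [164, 164, 164, 164, 164], "slide": [[-2.8, 3.2, 0], [-2.8, 3.2, 0], [-2.8, 3.2, 0], [-2.8, 3.2, 0], [-2.8, 3.2, 0]], "dr": [[0, 0, 0], [0, 0, 0], [0, 0, 0], [0, 0, 0], [0, 0, 0]]}}

```text
time: 2.5
position: [0.3535, 0.4368, 0.2228]
tool_rot: [-2.448, -1.969, -0.001]
ft_force: [0.5, 1.0, -0.0]
grip_width: 0.357
```

Call:
{"name": "move_arm", "arguments": {"jaw": [164, 164, 164, 164, 164], "slide": [[-2.8, 3.2, 0], [-2.8, 3.2, 0], [-2.8, 3.2, 0], [-2.8, 3.2, 0], [-2.8, 3.2, 0]], "dr": [[0, 0, 0], [0, 0, 0], [0, 0, 0], [0, 0, 0], [0, 0, 0]]}}

```text
time: 3.0
position: [0.4798, 0.2657, 0.2229]
tool_rot: [-2.448, -1.969, -0.002]
ft_force: [-0.5, 0.4, 0.2]
grip_width: 0.357
```

Call:
{"name": "move_arm", "arguments": {"jaw": [164, 164, 164, 164, 164], "slide": [[-2.8, 3.2, 0], [-2.8, 3.2, 0], [-2.8, 3.2, 0], [-2.8, 3.2, 0], [-2.8, 3.2, 0]], "dr": [[0, 0, 0], [0, 0, 0], [0, 0, 0], [0, 0, 0], [0, 0, 0]]}}

```text
time: 3.5
position: [0.6061, 0.0949, 0.2229]
tool_rot: [-2.448, -1.969, -0.001]
ft_force: [-0.0, 0.1, 0.1]
grip_width: 0.354
```

```bash
python3 go.py .5247 -.322 .2 -12.4
```

```text
t 3.5 pos [0.6061 0.0949 0.2229] tool y yaw -12.36 tilt 0.05 f [-0.   0.1  0.1] w 30.8
slide cm [-42.46   0.98   2.26] dr deg [ 0.03 -0.04  0.04] j7 [-0.65  0.26  0.55  1.57 -0.14  1.35 -0.3 ]
```

Call:
{"name": "move_arm", "arguments": {"jaw": [164, 164, 164, 164, 164], "slide": [[-4.2, 0.1, 0], [-4.2, 0.1, 0], [-4.2, 0.1, 0], [-4.2, 0.1, 0], [-4.2, 0.1, 0]], "dr": [[0, 0, 0], [0, 0, 0], [0, 0, 0], [0, 0, 0], [0, 0, 0]]}}

```text
time: 4.0
position: [0.5646, -0.1116, 0.2228]
tool_rot: [2.448, 1.969, 0.001]
ft_force: [1.2, -0.3, -0.6]
grip_width: 0.356
```

Call:
{"name": "move_arm", "arguments": {"jaw": [164, 164, 164, 164, 164], "slide": [[-4.2, 0.1, 0], [-4.2, 0.1, 0], [-4.2, 0.1, 0], [-4.2, 0.1, 0], [-4.2, 0.1, 0]], "dr": [[0, 0, 0], [0, 0, 0], [0, 0, 0], [0, 0, 0], [0, 0, 0]]}}

```text
time: 4.5
position: [0.5246, -0.3176, 0.2228]
tool_rot: [2.447, 1.969, 0.001]
ft_force: [1.2, 0.3, 0.4]
grip_width: 0.357
```

Call:
{"name": "move_arm", "arguments": {"jaw": [164, 164], "slide": [[-0.4, 0, 2.0], [0, 0, 0]], "dr": [[0, 0, 0], [0, 0, 0]]}}

```text
time: 4.7
position: [0.5219, -0.3213, 0.2006]
tool_rot: [-2.449, -1.962, 0.003]
ft_force: [-0.3, 1.0, -0.2]
grip_width: 0.362
```

```bash
python3 go.py .5247 -.322 .085 -12.4; python3 - <<'E'
from h import *
for n,sl in(('scene',np.s_[90:230,60:240]),('top',np.s_[150:270,300:460])):
    im,d=snap(n,n+'1.png'); P=pts(n,d)
    cv2.imwrite(f'pics/{n}1c.png',cv2.resize(im[sl][:,:,::-1],None,fx=4,fy=4,interpolation=cv2.INTER_CUBIC))
E
```

```text
t 4.7 pos [ 0.5219 -0.3213  0.2006] tool y yaw -12.61 tilt 0.21 f [-0.3  1.  -0.2] w 31.5
slide cm [-1.000e-02  3.300e-01  1.155e+01] dr deg [-0.21 -0.02 -0.21] j7 [-0.12  0.31  0.78  1.6  -0.22  1.32  0.47]
```

View pics/scene1c.png

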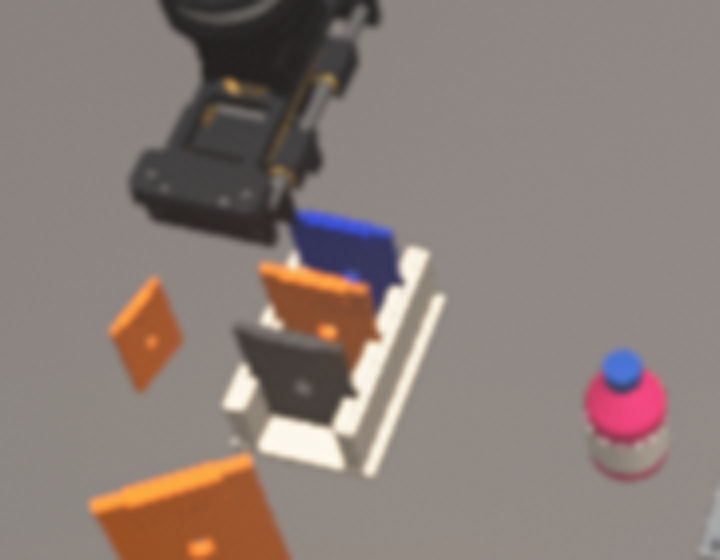

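View pics/top1c.png

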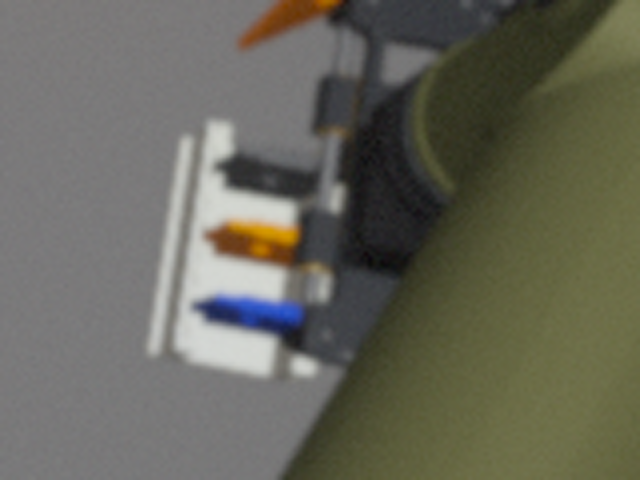

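```bash
python3 - <<'E'
from h import *
s=get_state()
for n in('scene','top'):
    p=camera_params(n);K=p['K'];Ei=np.linalg.inv(p['extrinsics'])
    P=pts(n,np.load(f'pics/{n}1.npz')['d'])
    for q in([*s['position'][:2],.2],[*s['position'][:2],.27]):
        c=Ei@np.r_[q,1];u=K[0,0]*c[0]/-c[2]+K[0,2];v=K[1,1]*-c[1]/-c[2]+K[1,2]
        print(n,q,u,v,P[int(v),int(u)])
    sel=(P[...,0]>.38)&(P[...,0]<.68)&(P[...,1]>-.45)&(P[...,1]<-.2)&(P[...,2]>.15)
    q=P[sel]
    for lo in np.arange(.15,.36,.02):
        k=q[(q[:,2]>lo)&(q[:,2]<lo+.02)]
        if len(k):print(lo.round(2),len(k),k.min(0).round(3),k.max(0).round(3))
E
```

```text
scene [np.float64(0.5243875681965041), np.float64(-0.31888181197427967), 0.2] 132.98890513592517 137.9668982471294 [ 0.54147204 -0.31393731  0.226095  ]
scene [np.float64(0.5243875681965041), np.float64(-0.31888181197427967), 0.27] 127.39320055568848 119.19811264279876 [ 0.55805671 -0.30660121  0.31167191]
0.19 27 [ 0.501 -0.326  0.197] [ 0.548 -0.304  0.21 ]
0.21 24 [ 0.501 -0.323  0.21 ] [ 0.55  -0.304  0.229]
0.23 10 [ 0.503 -0.317  0.23 ] [ 0.551 -0.303  0.249]
0.25 23 [ 0.499 -0.373  0.251] [ 0.608 -0.301  0.269]
0.27 380 [ 0.445 -0.374  0.27 ] [ 0.618 -0.265  0.29 ]
0.29 790 [ 0.432 -0.377  0.29 ] [ 0.623 -0.264  0.31 ]
0.31 781 [ 0.434 -0.375  0.31 ] [ 0.622 -0.264  0.33 ]
0.33 122 [ 0.513 -0.345  0.33 ] [ 0.545 -0.291  0.35 ]
0.35 135 [ 0.478 -0.319  0.35 ] [ 0.558 -0.274  0.37 ]
top [np.float64(0.5243875681965041), np.float64(-0.31888181197427967), 0.2] 381.42230956287085 202.52029566165976 [ 0.51141587 -0.28760596  0.28864455]
top [np.float64(0.5243875681965041), np.float64(-0.31888181197427967), 0.27] 393.00887673761133 196.83193479532645 [ 0.50837032 -0.28090561  0.37092989]
0.19 6 [ 0.537 -0.325  0.203] [ 0.549 -0.312  0.208]
0.21 6 [ 0.538 -0.322  0.214] [ 0.54  -0.316  0.229]
0.23 13 [ 0.54  -0.316  0.236] [ 0.552 -0.312  0.249]
0.25 4 [ 0.542 -0.313  0.25 ] [ 0.55  -0.312  0.254]
0.27 252 [ 0.445 -0.309  0.273] [ 0.614 -0.264  0.29 ]
0.29 445 [ 0.435 -0.344  0.29 ] [ 0.62  -0.263  0.31 ]
0.31 1085 [ 0.435 -0.372  0.31 ] [ 0.621 -0.263  0.33 ]
0.33 32 [ 0.475 -0.305  0.33 ] [ 0.484 -0.287  0.35 ]
0.35 97 [ 0.476 -0.308  0.35 ] [ 0.543 -0.273  0.37 ]
```

```bash
python3 go.py .5247 -.322 .085 -12.4
```

```text
t 4.8 pos [ 0.5244 -0.3189  0.2023] tool y yaw -12.32 tilt 0.08 f [0.3 0.7 0.6] w 31.1
slide cm [-0.31  0.11 11.73] dr deg [-0.05 -0.07  0.08] j7 [-0.13  0.31  0.78  1.6  -0.22  1.32  0.47]
```

Call:
{"name": "move_arm", "arguments": {"jaw": [164, 164, 164, 164], "slide": [[0, 0, 3], [0, 0, 3], [0, 0, 0], [0, 0, 0]], "dr": [[0, 0, 0], [0, 0, 0], [0, 0, 0], [0, 0, 0]]}}

```text
time: 5.2
position: [0.525, -0.3189, 0.1435]
tool_rot: [2.446, 1.972, 0.001]
ft_force: [-0.2, -0.9, 1.1]
grip_width: 0.356
```

```bash
python3 go.py .5247 -.322 .085 -12.4
```

```text
t 5.2 pos [ 0.525  -0.3189  0.1435] tool y yaw -12.26 tilt 0.03 f [-0.2 -0.9  1.1] w 31.0
slide cm [-0.31  0.03  5.85] dr deg [ 0.02 -0.02  0.14] j7 [-0.11  0.36  0.76  1.67 -0.26  1.22  0.49]
```

Call:
{"name": "move_arm", "arguments": {"jaw": [164, 164, 164, 164, 164], "slide": [[-0.3, 0, 0], [0, 0, 2], [0, 0, 2], [0, 0, 1.9], [0, 0, 0]], "dr": [[0, 0, 0], [0, 0, 0], [0, 0, 0], [0, 0, 0], [0, 0, 0]]}}

```text
time: 5.7
position: [0.5229, -0.3225, 0.0828]
tool_rot: [-2.446, -1.968, 0.001]
ft_force: [-0.2, 0.4, 0.2]
grip_width: 0.36
```

```bash
python3 go.py .5247 -.322 .085 -12.4
```

```text
t 5.7 pos [ 0.5229 -0.3225  0.0828] tool y yaw -12.37 tilt 0.12 f [-0.2  0.4  0.2] w 31.4
slide cm [ 0.09  0.17 -0.22] dr deg [-0.11 -0.04  0.03] j7 [-0.08  0.42  0.73  1.73 -0.31  1.11  0.54]
```

Call:
{"name": "move_arm", "arguments": {"jaw": [164, 255, 255, 255, 255], "slide": [[0, 0.1, -0.2], [0, 0, 0], [0, 0, 0], [0, 0, 0], [0, 0, 0]], "dr": [[0, 0, 0], [0, 0, 0], [0, 0, 0], [0, 0, 0], [0, 0, 0]], "force": 25}}

```text
time: 6.2
position: [0.5247, -0.3235, 0.0862]
tool_rot: [2.447, 1.968, 0.001]
ft_force: [0.4, -0.0, 3.0]
grip_width: 0.115
```

```bash
python3 go.py .5247 -.322 .085 -12.4
```

```text
t 6.2 pos [ 0.5247 -0.3235  0.0862] tool y yaw -12.38 tilt 0.06 f [ 0.4 -0.   3. ] w 10.0
slide cm [ 0.14 -0.03  0.12] dr deg [ 0.06 -0.    0.02] j7 [-0.08  0.42  0.74  1.72 -0.31  1.12  0.53]
```

Gripped at a 10.0 mm opening, which matches the strip. I'll lift it slowly and then carry it up.

Call:
{"name": "move_arm", "arguments": {"jaw": [255, 255, 255, 255, 255], "slide": [[0, 0, -1.5], [0, 0, -2.5], [0, 0, -2.5], [0, 0, -2.5], [0, 0, -2.5]], "dr": [[0, 0, 0], [0, 0, 0], [0, 0, 0], [0, 0, 0], [0, 0, 0]]}}

```text
time: 6.7
position: [0.5241, -0.3234, 0.2025]
tool_rot: [2.448, 1.968, 0.0]
ft_force: [-0.5, 0.9, -1.3]
grip_width: 0.112
```

Call:
{"name": "move_arm", "arguments": {"jaw": [255, 255, 255], "slide": [[0, 0, -2.0], [0, 0, 0], [0, 0, 0]], "dr": [[0, 0, 0], [0, 0, 0], [0, 0, 0]]}}

```text
time: 7.0
position: [0.5242, -0.3233, 0.2207]
tool_rot: [2.448, 1.969, 0.001]
ft_force: [-0.3, 0.4, -1.1]
grip_width: 0.115
```

```bash
python3 go.py .6248 -.0229 .22 -11.3;python3 - <<'E'
from h import *
for n,sl in(('scene',np.s_[90:230,60:240]),):
    im,d=snap(n,n+'2.png'); P=pts(n,d)
    cv2.imwrite(f'pics/{n}2c.png',cv2.resize(im[sl][:,:,::-1],None,fx=4,fy=4,interpolation=cv2.INTER_CUBIC))
E
```

```text
t 7.0 pos [ 0.5242 -0.3233  0.2207] tool y yaw -12.39 tilt 0.03 f [-0.3  0.4 -1.1] w 10.0
slide cm [31.5   3.38  0.08] dr deg [ 0.03 -0.01 -1.09] j7 [-0.12  0.31  0.78  1.57 -0.22  1.36  0.47]
```

View pics/scene2c.png

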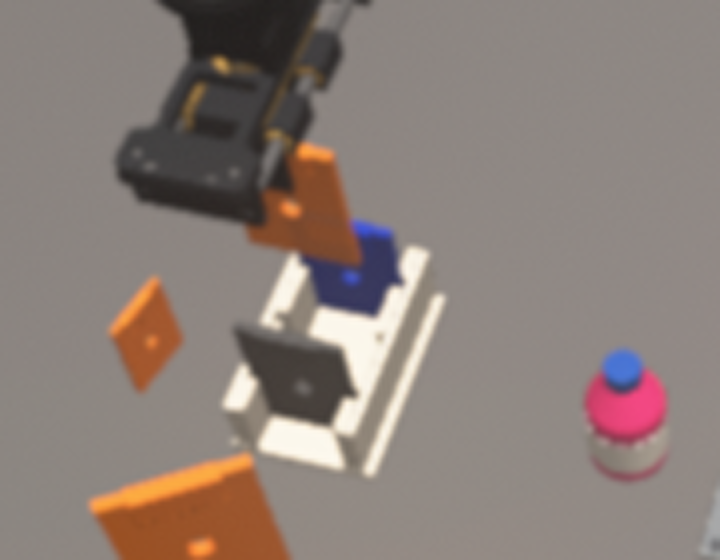

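The plate is held upright and clear of the rack (hole at about crop 290,209), and the blue and grey plates haven't moved. I'll carry it over the mount next.

Call:
{"name": "move_arm", "arguments": {"jaw": [255, 255, 255, 255, 255], "slide": [[2.5, 0.3, 0], [3.5, 0.3, 0], [3.5, 0.4, 0], [3.5, 0.4, 0], [3.5, 0.4, 0]], "dr": [[0, 0, 0], [0, 0, 0], [0, 0, 0], [0, 0, 0], [0, 0, 0]]}}

```text
time: 7.55
position: [0.5767, -0.1643, 0.2189]
tool_rot: [-2.447, -1.967, 0.003]
ft_force: [0.9, 0.3, -1.2]
grip_width: 0.116
```

Call:
{"name": "move_arm", "arguments": {"jaw": [255, 255, 255, 255, 255], "slide": [[3.5, 0.4, 0], [3.5, 0.4, 0], [3.5, 0.4, 0], [3.0, 0.3, 0], [1.0, 0.1, 0]], "dr": [[0, 0, 0], [0, 0, 0], [0, 0, -1], [0, 0, 0], [0, 0, 0]]}}

```text
time: 8.05
position: [0.6232, -0.0224, 0.2184]
tool_rot: [-2.422, -1.995, 0.002]
ft_force: [-0.3, 0.6, -0.3]
grip_width: 0.112
```

Call:
{"name": "move_arm", "arguments": {"jaw": [255, 255, 255], "slide": [[0, 0, 0], [0, 0, 0], [0, 0, 0]], "dr": [[0, 0, 0], [0, 0, 0], [0, 0, 0]]}}

```text
time: 8.35
position: [0.6228, -0.0304, 0.2205]
tool_rot: [2.434, 1.985, -0.001]
ft_force: [-0.5, -0.8, 0.5]
grip_width: 0.113
```

```bash
python3 go.py .6248 -.0229 .22 -11.3;python3 - <<'E'
from h import *
for n,sl in(('scene',np.s_[100:250,180:340]),('top',np.s_[110:230,180:320])):
    im,d=snap(n,n+'3.png'); P=pts(n,d)
    cv2.imwrite(f'pics/{n}3c.png',cv2.resize(im[sl][:,:,::-1],None,fx=4,fy=4,interpolation=cv2.INTER_CUBIC))
E
```

```text
t 8.35 pos [ 0.6228 -0.0304  0.2205] tool y yaw -11.59 tilt 0.06 f [-0.5 -0.8  0.5] w 9.8
slide cm [0.78 0.05 0.05] dr deg [-0.01  0.06 -0.29] j7 [-0.51  0.3   0.64  1.55 -0.18  1.36 -0.06]
```

View pics/scene3c.png

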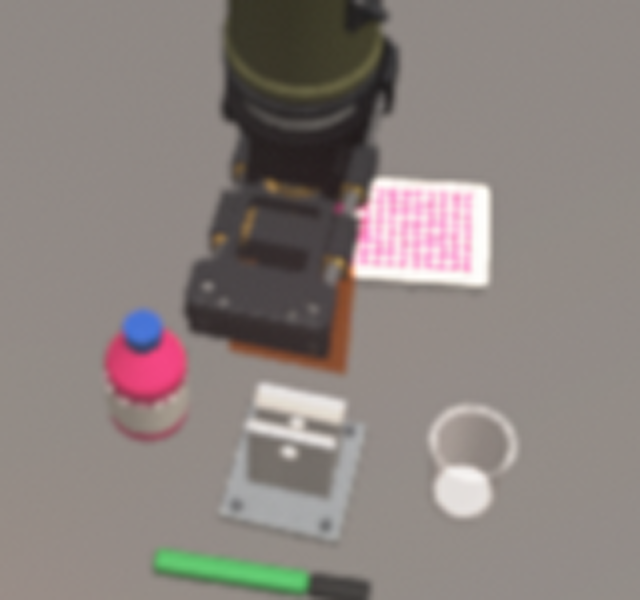

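View pics/top3c.png

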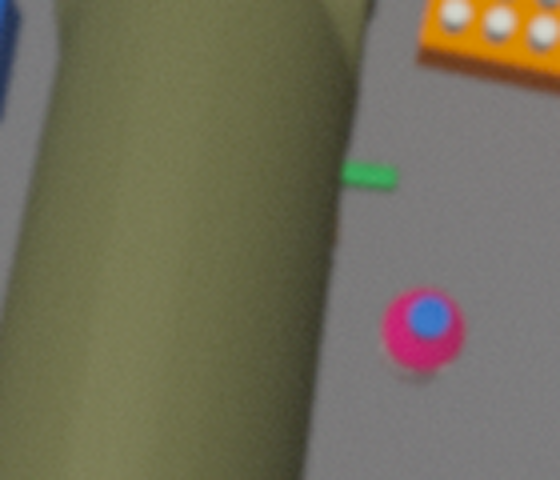

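```bash
cat > rel.py <<'E'
from h import *
import sys
f=sys.argv[1]; z=np.load(f'pics/{f}.npz');n='scene';im=z['im'].astype(int);P=pts(n,z['d'])
hsv=cv2.cvtColor(z['im'],cv2.COLOR_RGB2HSV)
X,Y,Z=P[...,0],P[...,1],P[...,2]
am=(hsv[...,0]<20)&(hsv[...,1]>120)&(X>.5)&(X<.72)&(Y>-.12)&(Y<.06)&(Z>.05)
am=cv2.erode(am.astype(np.uint8),np.ones((2,2)))>0
q=P[am]; print('amber n',len(q),'z',q[:,2].min().round(4),q[:,2].max().round(4))
yaw=np.radians(-11.5);ex=np.array([np.cos(yaw),np.sin(yaw)]);ey=np.array([-np.sin(yaw),np.cos(yaw)])
A=np.c_[q,np.ones(len(q))]
# plane x = a*y+b*z+c
c,_,_,_=np.linalg.lstsq(np.c_[q[:,1],q[:,2],np.ones(len(q))],q[:,0],rcond=None)
print('plane yaw',-np.degrees(np.arctan(c[0])).round(2),'tilt',np.degrees(np.arctan(c[1])).round(2))
lo=q[q[:,2]<q[:,2].min()+.02]
t=lo[:,:2]@ey; s=q[:,:2]@ex
print('amber bottom along ey: min/max/mid',t.min().round(4),t.max().round(4),((t.min()+t.max())/2).round(4),'face ex',s.mean().round(4))
k=(X>.58)&(X<.67)&(Y>-.07)&(Y<.03)&(Z>.066)&(Z<.09)&~am
b=P[k];t=b[:,:2]@ey;s=b[:,:2]@ex
print('cheek ey',t.min().round(4),t.max().round(4),((t.min()+t.max())/2).round(4),'ex',s.min().round(4),s.max().round(4),((s.min()+s.max())/2).round(4),len(b))
st=get_state()['position'];print('tcp ex,ey',(st[:2]@ex).round(4),(st[:2]@ey).round(4))
E
python3 rel.py scene3; python3 rel.py scene0
```

```text
amber n 84 z 0.1411 0.3226
plane yaw -9.35 tilt 2.76
amber bottom along ey: min/max/mid 0.0702 0.1292 0.0997 face ex 0.62
cheek ey 0.0747 0.1304 0.1026 ex 0.5991 0.6381 0.6186 239
tcp ex,ey 0.6164 0.0951Traceback (most recent call last):
  File "rel.py", line 8, in <module>
    q=P[am]; print('amber n',len(q),'z',q[:,2].min().round(4),q[:,2].max().round(4))
                                        ~~~~~~~~~~^^
    return umr_minimum(a, axis, None, out, keepdims, initial, where)
ValueError: zero-size array to reduction operation minimum which has no identity
```

Call:
{"name": "move_arm", "arguments": {"jaw": [255, 255, 255, 255, 255], "slide": [[0.6, 0.05, 1], [0, 0, 2], [0, 0, 2], [0, 0, 0], [0, 0, 0]], "dr": [[0, 0, 0], [0, 0, 0], [0, 0, 0], [0, 0, 0], [0, 0, 0]]}}

```text
time: 8.95
position: [0.6248, -0.0218, 0.1703]
tool_rot: [-2.431, -1.99, 0.001]
ft_force: [0.5, -0.1, 0.4]
grip_width: 0.108
```

```bash
python3 go.py .6248 -.0237 .0902 -11.5;python3 - <<'E'
from h import *
for n,sl in(('scene',np.s_[120:250,200:310]),):
    im,d=snap(n,n+'4.png'); P=pts(n,d)
    cv2.imwrite(f'pics/{n}4c.png',cv2.resize(im[sl][:,:,::-1],None,fx=4.5,fy=4.5,interpolation=cv2.INTER_CUBIC))
E
python3 rel.py scene4
```

```text
t 8.95 pos [ 0.6248 -0.0218  0.1703] tool y yaw -11.39 tilt 0.05 f [ 0.5 -0.1  0.4] w 9.4
slide cm [-0.19  0.04  8.01] dr deg [-0.05  0.01  0.11] j7 [-0.51  0.34  0.63  1.61 -0.2   1.27 -0.05]
amber n 38 z 0.0954 0.2737
plane yaw -1.06 tilt -0.27
amber bottom along ey: min/max/mid 0.1335 0.1385 0.136 face ex 0.6199
cheek ey 0.0752 0.1302 0.1027 ex 0.6074 0.6364 0.6219 157
tcp ex,ey 0.6173 0.1032
```

View pics/scene4c.png

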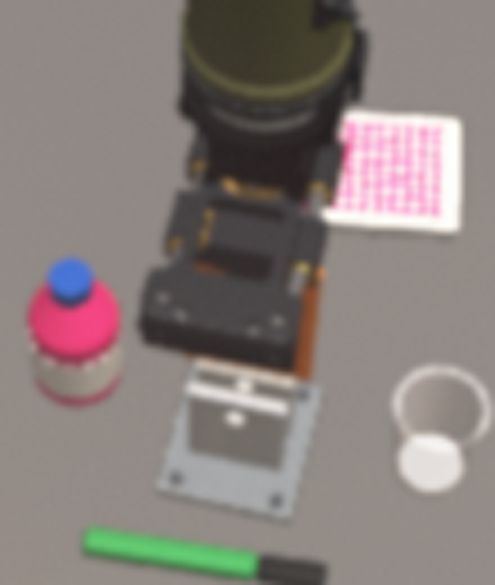

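The plate's right edge is at ey≈0.1385, so its centre is within about 1 mm of the cheek centre (0.1027). It is also lined up across the slot, so I'm lowering it.

Call:
{"name": "move_arm", "arguments": {"jaw": [255, 255, 255, 255, 255], "slide": [[-0.05, 0, 1.2], [0, 0, 1.2], [0, 0, 1.2], [0, 0, 1.2], [0, 0, 0]], "dr": [[0, 0, 0], [0, 0, 0], [0, 0, 0], [0, 0, 0], [0, 0, 0]]}}

```text
time: 9.5
position: [0.6235, -0.0222, 0.1199]
tool_rot: [-2.429, -1.989, 0.005]
ft_force: [0.6, -0.4, -2.1]
grip_width: 0.112
```

Call:
{"name": "move_arm", "arguments": {"jaw": [255, 255, 255, 255, 255], "slide": [[0, 0, 1.2], [0, 0, 1.0], [0, 0, 0.5], [0, 0, 0.2], [0, 0, 0]], "dr": [[0, 0, 0], [0, 0, 0], [0, 0, 0], [0, 0, 0], [0, 0, 0]]}}

```text
time: 10.0
position: [0.6249, -0.0223, 0.0933]
tool_rot: [-2.431, -1.99, 0.0]
ft_force: [0.5, 0.1, -1.8]
grip_width: 0.113
```

```bash
python3 go.py .6248 -.0237 .0902 -11.5
```

```text
t 10.0 pos [ 0.6249 -0.0223  0.0933] tool y yaw -11.39 tilt 0.02 f [ 0.5  0.1 -1.8] w 9.8
slide cm [-0.14  0.02  0.31] dr deg [-0.02  0.    0.11] j7 [-0.49  0.41  0.6   1.69 -0.25  1.13 -0.02]
```

Call:
{"name": "move_arm", "arguments": {"jaw": [255, 255, 255], "slide": [[0, 0, 0.1], [0, 0, 0.1], [0, 0, 0]], "dr": [[0, 0, 0], [0, 0, 0], [0, 0, 0]]}}

```text
time: 10.3
position: [0.6251, -0.0222, 0.0917]
tool_rot: [2.431, 1.99, 0.001]
ft_force: [-0.7, -0.2, -1.5]
grip_width: 0.112
```

Call:
{"name": "move_arm", "arguments": {"jaw": [255, 255, 255], "slide": [[0, 0, 0.1], [0, 0, 0], [0, 0, 0]], "dr": [[0, 0, 0], [0, 0, 0], [0, 0, 0]]}}

```text
time: 10.6
position: [0.625, -0.0222, 0.0906]
tool_rot: [-2.431, -1.99, -0.0]
ft_force: [0.4, 0.1, -1.4]
grip_width: 0.112
```

Call:
{"name": "move_arm", "arguments": {"jaw": [255, 255, 255], "slide": [[0, 0, 0.1], [0, 0, 0], [0, 0, 0]], "dr": [[0, 0, 0], [0, 0, 0], [0, 0, 0]]}}

```text
time: 10.9
position: [0.6254, -0.0223, 0.0902]
tool_rot: [2.43, 1.99, 0.001]
ft_force: [-1.0, -0.5, 3.3]
grip_width: 0.113
```

Contact with the slot floor at +3.3 N at the expected height, so I'm releasing it.

Call:
{"name": "move_arm", "arguments": {"jaw": [255, 235, 200, 164, 164], "slide": [[0, 0, 0], [0, 0, 0], [0, 0, 0], [0, 0, 0], [0, 0, 0]], "dr": [[0, 0, 0], [0, 0, 0], [0, 0, 0], [0, 0, 0], [0, 0, 0]]}}

```text
time: 11.4
position: [0.6246, -0.0222, 0.0889]
tool_rot: [-2.43, -1.99, 0.001]
ft_force: [0.5, -0.4, -0.1]
grip_width: 0.296
```

Call:
{"name": "move_arm", "arguments": {"jaw": [164, 164, 164, 164, 164], "slide": [[0, 0, 0], [0, 0, -1.5], [0, 0, -2.5], [0, 0, -3.5], [0, 0, -3.5]], "dr": [[0, 0, 0], [0, 0, 0], [0, 0, 0], [0, 0, 0], [0, 0, 0]]}}

```text
time: 11.9
position: [0.6248, -0.0225, 0.2016]
tool_rot: [2.431, 1.99, 0.0]
ft_force: [1.3, -0.6, 0.7]
grip_width: 0.355
```

```bash
cat > pinfit.py <<'E'
from h import *
for n in('scene','top'):
    z=np.load(f'pics/{n}0.npz');P=pts(n,z['d']);X,Y,Z=P[...,0],P[...,1],P[...,2]
    hsv=cv2.cvtColor(z['im'],cv2.COLOR_RGB2HSV)
    m=((hsv[...,0]<8)|(hsv[...,0]>172))&(hsv[...,1]>110)&(X>.4)&(X<.65)&(Y>.22)&(Y<.38)
    q=P[m]; t=q[q[:,2]>.041]
    r=cv2.minAreaRect((t[:,:2]*1000).astype(np.float32))
    w,u=np.linalg.eigh(np.cov(t[:,:2].T));a=u[:,1]*np.sign(u[0,1])
    print(n,len(q),len(t),'z',np.percentile(q[:,2],[5,50,95]).round(4),'mean',t.mean(0).round(4),'yaw pca',np.degrees(np.arctan2(a[1],a[0])).round(2),r)
    # shank
    s=P[(X>.53)&(X<.63)&(Y>.24)&(Y<.38)&(Z>.036)&(Z<.06)&~m]
    print(' shank etc',len(s),s.mean(0).round(4),s.min(0).round(4),s.max(0).round(4))
    # rest base
    b=P[(X>.44)&(X<.66)&(Y>.24)&(Y<.36)&(Z>.0055)&(Z<.0105)]
    r=cv2.minAreaRect((b[:,:2]*1000).astype(np.float32));print(' base',r)
    cv2.imwrite(f'pics/{n}pin.png',cv2.resize(z['im'][(slice(150,240),slice(340,410)) if n=='scene' else (slice(170,260),slice(90,170))][:,:,::-1],None,fx=6,fy=6,interpolation=cv2.INTER_CUBIC))
E
python3 pinfit.py; python3 go.py .55 .2 .22 0
```

```text
scene 119 97 z [0.0314 0.0449 0.0486] mean [0.5031 0.3114 0.0454] yaw pca -12.25 ((504.5714111328125, 311.0837097167969), (14.56737995147705, 67.2879867553711), 78.07655334472656)
 shank etc 120 [0.5693 0.2978 0.0422] [0.5353 0.2768 0.0361] [0.5967 0.3148 0.0489]
 base ((567.0545043945312, 299.2248229980469), (74.28033447265625, 191.85531616210938), 77.37334442138672)
top 154 133 z [0.0365 0.0462 0.0489] mean [0.5015 0.3092 0.0463] yaw pca -11.83 ((501.7851867675781, 309.3697509765625), (14.07068920135498, 61.602012634277344), 77.19436645507812)
 shank etc 122 [0.5663 0.2964 0.0435] [0.5313 0.2766 0.0362] [0.5923 0.3116 0.0521]
 base ((546.9422607421875, 313.96875), (96.32996368408203, 152.56622314453125), 78.77535247802734)
t 11.9 pos [ 0.6248 -0.0225  0.2016] tool y yaw -11.4 tilt 0.01 f [ 1.3 -0.6  0.7] w 30.9
slide cm [ 20.33 -11.73  -1.84] dr deg [ 1.00e-02  0.00e+00 -1.14e+01] j7 [-0.52  0.31  0.63  1.57 -0.19  1.32 -0.06]
```

View pics/scenepin.png

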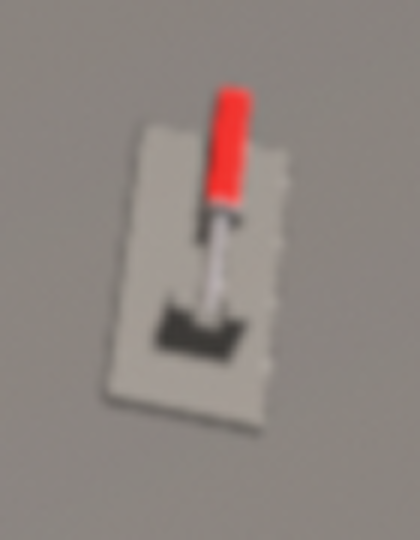

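View pics/toppin.png

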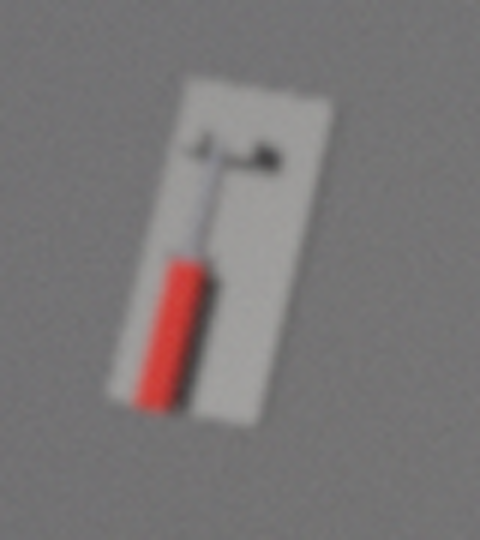

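The pin lies on its rest with the handle centre at about (0.503, 0.310) and yaw about -12.2°. I'll turn the tool and move over to it.

Call:
{"name": "move_arm", "arguments": {"jaw": [110, 110, 110, 110, 110], "slide": [[0, 0, 0], [0, 0, 0], [0, 0, 0], [0, 0, 0], [0, 0, 0]], "dr": [[0, 0, -8.1], [0, 0, -8.1], [0, 0, -8.1], [0, 0, -8.1], [0, 0, -8.1]]}}

```text
time: 12.4
position: [0.6252, -0.0225, 0.2009]
tool_rot: [1.584, 2.712, 0.001]
ft_force: [-0.4, -0.2, 0.4]
grip_width: 0.565
```

Call:
{"name": "move_arm", "arguments": {"jaw": [110, 110, 110, 110, 110], "slide": [[0, 0, 0], [0, 0, 0], [0, 0, 0], [0, 0, 0], [0, 0, 0]], "dr": [[0, 0, -8.1], [0, 0, -8.1], [0, 0, -8.1], [0, 0, -8.1], [0, 0, -8.1]]}}

```text
time: 12.9
position: [0.6252, -0.0226, 0.2009]
tool_rot: [0.547, 3.092, 0.0]
ft_force: [-0.5, -0.7, -0.0]
grip_width: 0.572
```

Call:
{"name": "move_arm", "arguments": {"jaw": [110, 110], "slide": [[0, 0, 0], [0, 0, 0]], "dr": [[0, 0, -8.1], [0, 0, 0]]}}

```text
time: 13.1
position: [0.6252, -0.0226, 0.2008]
tool_rot: [0.336, 3.122, 0.0]
ft_force: [-0.2, 0.9, -0.1]
grip_width: 0.573
```

```bash
python3 go.py .503 .310 .15 77.8
```

```text
t 13.1 pos [ 0.6252 -0.0226  0.2008] tool y yaw 77.71 tilt 0.08 f [-0.2  0.9 -0.1] w 49.9
slide cm [19.03 29.89  5.06] dr deg [ 0.02  0.07 -0.09] j7 [-0.34  0.29  0.41  1.56 -0.12  1.31  1.44]
```

Call:
{"name": "move_arm", "arguments": {"jaw": [110, 110, 110, 110, 110], "slide": [[2.2, 3.5, 0], [2.2, 3.5, 0], [2.2, 3.5, 0], [2.2, 3.5, 0], [2.2, 3.5, 0]], "dr": [[0, 0, 0], [0, 0, 0], [0, 0, 0], [0, 0, 0], [0, 0, 0]]}}

```text
time: 13.6
position: [0.5542, 0.1734, 0.2005]
tool_rot: [0.343, 3.122, 0.001]
ft_force: [-0.1, -0.7, 0.3]
grip_width: 0.567
```

Call:
{"name": "move_arm", "arguments": {"jaw": [110, 110, 110, 110, 110], "slide": [[2.2, 3.5, 0], [2.2, 3.5, 0], [2.2, 3.5, 1.5], [1.4, 1.9, 1.5], [0, 0, 2]], "dr": [[0, 0, 0], [0, 0, 0], [0, 0, 0], [0, 0, 0], [0, 0, 0]]}}

```text
time: 14.1
position: [0.5008, 0.3161, 0.1504]
tool_rot: [0.331, 3.124, 0.006]
ft_force: [0.4, -0.1, -0.1]
grip_width: 0.566
```

Call:
{"name": "move_arm", "arguments": {"jaw": [110, 110, 110], "slide": [[0, 0, 0], [0, 0, 0], [0, 0, 0]], "dr": [[0, 0, 0], [0, 0, 0], [0, 0, 0]]}}

```text
time: 14.4
position: [0.5043, 0.3097, 0.1511]
tool_rot: [0.341, 3.121, 0.002]
ft_force: [0.2, -0.3, 0.2]
grip_width: 0.57
```

```bash
python3 go.py .503 .310 .025 77.8;python3 - <<'E'
from h import *
for n,sl in(('scene',np.s_[130:250,200:420]),('top',np.s_[130:260,90:310])):
    im,d=snap(n,n+'5.png'); P=pts(n,d)
    cv2.imwrite(f'pics/{n}5c.png',cv2.resize(im[sl][:,:,::-1],None,fx=3.6,fy=3.6,interpolation=cv2.INTER_CUBIC))
E
sed -i 's/(Z>.05)$/(Z>.085)/' rel.py; python3 rel.py scene5
```

```text
t 14.4 pos [0.5043 0.3097 0.1511] tool y yaw 77.54 tilt 0.13 f [ 0.2 -0.3  0.2] w 49.6
slide cm [ 1.500e-01 -1.000e-02  1.261e+01] dr deg [ 0.08  0.1  -0.26] j7 [-0.76  0.24  0.19  1.7  -0.05  1.2   0.8 ]
amber n 204 z 0.0853 0.1203
plane yaw -10.84 tilt -1.4
amber bottom along ey: min/max/mid 0.0727 0.1381 0.1054 face ex 0.6206
cheek ey 0.0676 0.14 0.1038 ex 0.6178 0.6368 0.6273 220
tcp ex,ey 0.4322 0.4041
```

View pics/scene5c.png

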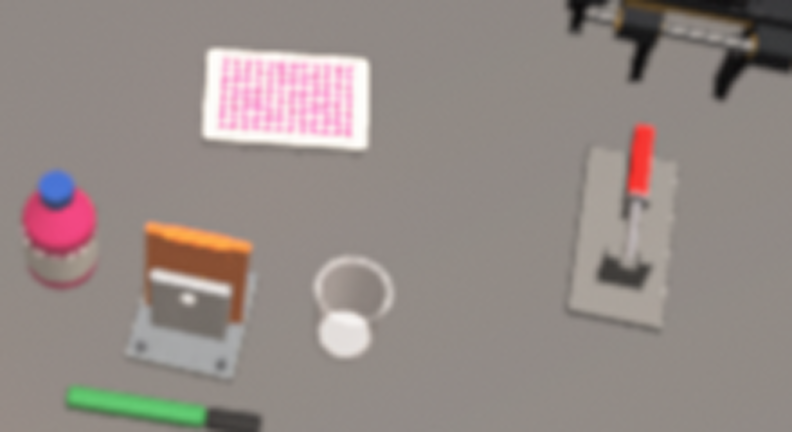

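View pics/top5c.png

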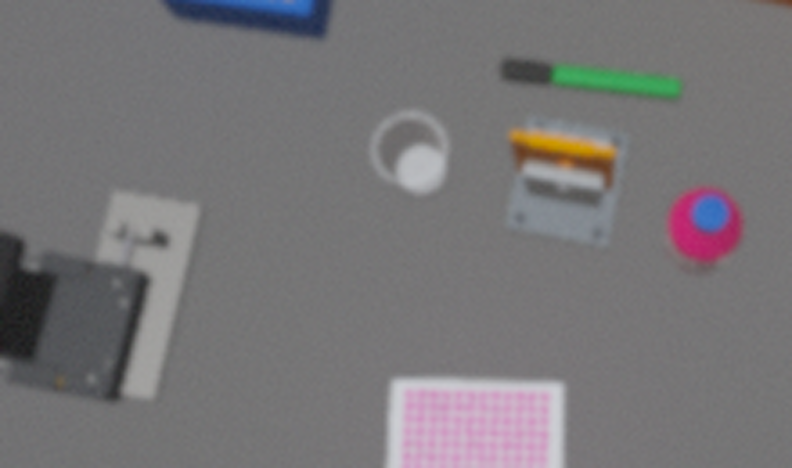

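The plate stands in the clevis slot. I'll measure its lateral position more carefully in both views, then grasp the pin.

```bash
python3 - <<'E'
from h import *
yaw=np.radians(-11.5);ex=np.array([np.cos(yaw),np.sin(yaw)]);ey=np.array([-np.sin(yaw),np.cos(yaw)])
for n in('scene','top'):
    for k in('0','5'):
        z=np.load(f'pics/{n}{k}.npz');P=pts(n,z['d']);X,Y,Z=P[...,0],P[...,1],P[...,2]
        R0=(X>.57)&(X<.68)&(Y>-.08)&(Y<.035)
        hsv=cv2.cvtColor(z['im'],cv2.COLOR_RGB2HSV); am=(hsv[...,0]<20)&(hsv[...,1]>110)
        for nm,m in(('plate top',R0&am&(Z>.085)),('cheek',R0&~am&(Z>.062)&(Z<.082)),('plate strip',R0&am&(Z>.113)),('base',R0&(Z>.0055)&(Z<.011))):
            q=P[m]
            if len(q)<10: continue
            t=q[:,:2]@ey;s=q[:,:2]@ex
            r=cv2.minAreaRect((q[:,:2]*1000).astype(np.float32))
            print(n,k,nm,len(q),'ey',t.min().round(4),t.max().round(4),((t.min()+t.max())/2).round(4),'mean',t.mean().round(4),'ex',s.min().round(4),s.max().round(4),s.mean().round(4),'ang',round(r[2],1),'zmax',q[:,2].max().round(4))
E
```

```text
scene 0 cheek 272 ey 0.0744 0.1304 0.1024 mean 0.1027 ex 0.5985 0.6374 0.6186 ang 79.0 zmax 0.0814
scene 0 base 299 ey 0.0632 0.142 0.1026 mean 0.106 ex 0.5734 0.6632 0.6352 ang 78.5 zmax 0.011
scene 5 plate top 251 ey 0.0694 0.1398 0.1046 mean 0.1045 ex 0.6116 0.6245 0.6199 ang 78.5 zmax 0.1215
scene 5 cheek 144 ey 0.0676 0.14 0.1038 mean 0.1022 ex 0.6175 0.6368 0.6296 ang 77.7 zmax 0.0812
scene 5 plate strip 101 ey 0.0694 0.1398 0.1046 mean 0.1031 ex 0.6116 0.6235 0.6184 ang 79.0 zmax 0.1215
scene 5 base 262 ey 0.063 0.143 0.103 mean 0.1047 ex 0.5746 0.663 0.6409 ang 77.9 zmax 0.0109
top 0 cheek 248 ey 0.0737 0.1299 0.1018 mean 0.102 ex 0.5976 0.6328 0.615 ang 78.3 zmax 0.0818
top 0 base 445 ey 0.0614 0.1418 0.1016 mean 0.0991 ex 0.5705 0.6645 0.6069 ang 77.8 zmax 0.011
top 5 plate top 103 ey 0.0672 0.1373 0.1023 mean 0.1009 ex 0.6101 0.6209 0.6135 ang 79.1 zmax 0.1201
top 5 cheek 166 ey 0.0672 0.1367 0.102 mean 0.1017 ex 0.5976 0.6331 0.6078 ang 78.1 zmax 0.0817
top 5 plate strip 46 ey 0.0672 0.1373 0.1023 mean 0.0994 ex 0.6105 0.6209 0.6152 ang 79.1 zmax 0.1201
top 5 base 420 ey 0.0615 0.1419 0.1017 mean 0.098 ex 0.5701 0.6608 0.6041 ang 77.6 zmax 0.011
```

Call:
{"name": "move_arm", "arguments": {"jaw": [110, 110, 110, 110, 110], "slide": [[0.5, 0, 3], [0, 0, 3], [0, 0, 3], [0, 0, 0], [0, 0, 0]], "dr": [[0, 0, 0], [0, 0, 0], [0, 0, 0], [0, 0, 0], [0, 0, 0]]}}

```text
time: 15.0
position: [0.4985, 0.3112, 0.0604]
tool_rot: [0.338, 3.123, 0.0]
ft_force: [-0.5, 0.1, -0.3]
grip_width: 0.565
```

```bash
python3 go.py .498 .311 .026 77.8
```

```text
t 15.0 pos [0.4985 0.3112 0.0604] tool y yaw 77.66 tilt 0.02 f [-0.5  0.1 -0.3] w 49.1
slide cm [ 0.05 -0.03  3.44] dr deg [ 0.01  0.02 -0.14] j7 [-0.76  0.32  0.18  1.8  -0.07  1.03  0.8 ]
```

Call:
{"name": "move_arm", "arguments": {"jaw": [110, 110, 110, 110], "slide": [[0, 0, 2], [0, 0, 1.7], [0, 0, 0], [0, 0, 0]], "dr": [[0, 0, 0], [0, 0, 0], [0, 0, 0], [0, 0, 0]]}}

```text
time: 15.4
position: [0.4993, 0.312, 0.0245]
tool_rot: [0.336, 3.122, 0.003]
ft_force: [1.1, -0.4, 0.4]
grip_width: 0.569
```

Call:
{"name": "move_arm", "arguments": {"jaw": [200, 255, 255, 255, 255], "slide": [[0, 0, 0], [0, 0, 0], [0, 0, 0], [0, 0, 0], [0, 0, 0]], "dr": [[0, 0, 0], [0, 0, 0], [0, 0, 0], [0, 0, 0], [0, 0, 0]], "force": 30}}

```text
time: 15.9
position: [0.4981, 0.3114, 0.0227]
tool_rot: [0.336, 3.123, 0.0]
ft_force: [-0.3, -0.3, -0.7]
grip_width: 0.197
```

```bash
python3 go.py .498 .311 .026 77.8
```

```text
t 15.9 pos [0.4981 0.3114 0.0227] tool y yaw 77.72 tilt 0.01 f [-0.3 -0.3 -0.7] w 17.1
slide cm [-0.   -0.04 -0.33] dr deg [ 0.01  0.01 -0.08] j7 [-0.75  0.37  0.18  1.82 -0.08  0.96  0.81]
```

Call:
{"name": "move_arm", "arguments": {"jaw": [255, 255, 255], "slide": [[0, 0, 0], [0, 0, 0], [0, 0, 0]], "dr": [[0, 0, 0], [0, 0, 0], [0, 0, 0]]}}

```text
time: 16.2
position: [0.4981, 0.3114, 0.0227]
tool_rot: [0.336, 3.124, 0.0]
ft_force: [-0.2, -0.1, 2.1]
grip_width: 0.158
```

Call:
{"name": "move_arm", "arguments": {"jaw": [255, 255, 255, 255, 255], "slide": [[0, 0, -1], [0, 0, -2], [0, 0, -3], [0, 0, -3], [0, 0, -3]], "dr": [[0, 0, 0], [0, 0, 0], [0, 0, 0], [0, 0, 0], [0, 0, 0]]}}

```text
time: 16.7
position: [0.4979, 0.3112, 0.1442]
tool_rot: [0.336, 3.123, 0.0]
ft_force: [-0.1, 0.5, -0.5]
grip_width: 0.16
```

Call:
{"name": "move_arm", "arguments": {"jaw": [255, 255, 255], "slide": [[0, 0, 0], [0, 0, 0], [0, 0, 0]], "dr": [[0, 0, 0], [0, 0, 0], [0, 0, 0]]}}

```text
time: 17.0
position: [0.4972, 0.3109, 0.1415]
tool_rot: [-0.336, -3.122, 0.002]
ft_force: [0.2, -0.2, -0.5]
grip_width: 0.157
```

```bash
python3 go.py .56 -.01 .14 78.3;python3 - <<'E'
from h import *
for n,sl in(('scene',np.s_[110:230,320:420]),('top',np.s_[150:260,80:190])):
    im,d=snap(n,n+'6.png'); P=pts(n,d)
    cv2.imwrite(f'pics/{n}6c.png',cv2.resize(im[sl][:,:,::-1],None,fx=5,fy=5,interpolation=cv2.INTER_CUBIC))
E
```

```text
t 17.0 pos [0.4972 0.3109 0.1415] tool y yaw 77.72 tilt 0.12 f [ 0.2 -0.2 -0.5] w 13.7
slide cm [-12.96 -30.02   0.18] dr deg [-0.09 -0.08 -0.58] j7 [-0.77  0.24  0.19  1.72 -0.05  1.18  0.79]
```

View pics/scene6c.png

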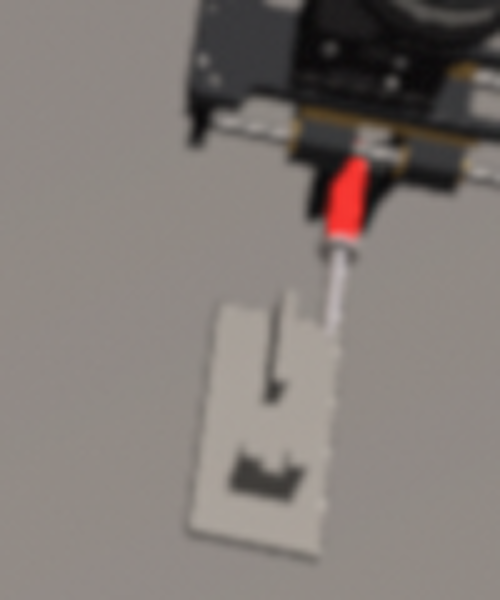

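View pics/top6c.png

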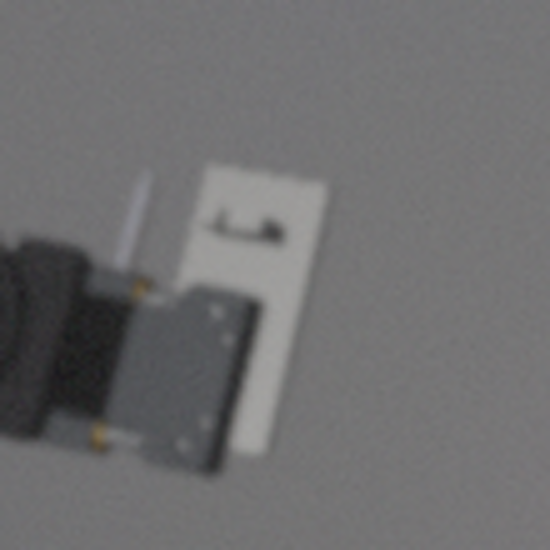

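The pin is held by its handle with the shank pointing ahead (scene crop 335,290). I'll check its axis and nose relative to the TCP.

```bash
cat > shank.py <<'E'
from h import *
import sys
k=sys.argv[1]; tp=get_state()['position']
yaw=np.radians(-12.3);ex=np.array([np.cos(yaw),np.sin(yaw)]);ey=np.array([-np.sin(yaw),np.cos(yaw)])
for n in sys.argv[2:]:
    z=np.load(f'pics/{n}{k}.npz');P=pts(n,z['d']);d=P-tp
    a=d[...,:2]@ex;b=d[...,:2]@ey;h=d[...,2]
    def fit(m,nm):
        q=np.c_[a[m],b[m],h[m]]
        if len(q)<8: print(nm,len(q));return
        f1=np.polyfit(q[:,0],q[:,1],1);f2=np.polyfit(q[:,0],q[:,2],1)
        print(n,nm,len(q),'a',q[:,0].min().round(4),q[:,0].max().round(4),'b mean',q[:,1].mean().round(4),'h mean',q[:,2].mean().round(4),'yaw err deg',np.degrees(f1[0]).round(2),'pitch',np.degrees(f2[0]).round(2),'b at a=58',np.polyval(f1,.058).round(4),'h at 58',np.polyval(f2,.058).round(4))
    band=(abs(b)<.03)&(abs(h-.02)<.025)
    fit(band&(a>.048)&(a<.10)&(abs(b)<.012),'shank')
    fit(band&(a>.042)&(a<.13),'nose+')
E
python3 shank.py 6 scene top
```

```text
scene shank 46 a 0.049 0.0926 b mean 0.0013 h mean 0.0189 yaw err deg 0.41 pitch 0.54 b at a=58 0.0013 h at 58 0.0188
scene nose+ 59 a 0.0425 0.0926 b mean 0.001 h mean 0.0189 yaw err deg 1.98 pitch 0.54 b at a=58 0.0008 h at 58 0.0188
top shank 64 a 0.0485 0.0887 b mean -0.0003 h mean 0.0195 yaw err deg 0.12 pitch -1.86 b at a=58 -0.0003 h at 58 0.0198
top nose+ 73 a 0.043 0.0887 b mean -0.0003 h mean 0.0195 yaw err deg 0.15 pitch -1.31 b at a=58 -0.0004 h at 58 0.0196
```

```bash
python3 go.py .4994 .002 .1415 78.3
```

```text
t 17.1 pos [0.4972 0.3108 0.1411] tool y yaw 77.72 tilt 0.15 f [0.1 0.7 0.1] w 13.6
slide cm [-6.790e+00 -3.012e+01  1.000e-02] dr deg [-0.12 -0.1  -0.58] j7 [-0.77  0.24  0.19  1.72 -0.05  1.18  0.79]
```

Call:
{"name": "move_arm", "arguments": {"jaw": [255, 255, 255, 255, 255], "slide": [[-0.5, -2.0, 0], [-0.8, -3.5, 0], [-0.8, -3.5, 0], [-0.8, -3.5, 0], [-0.8, -3.5, 0]], "dr": [[0, 0, -0.5], [0, 0, 0], [0, 0, 0], [0, 0, 0], [0, 0, 0]]}}

```text
time: 17.6
position: [0.5007, 0.1455, 0.1415]
tool_rot: [-0.322, -3.123, 0.002]
ft_force: [0.7, 0.1, -1.0]
grip_width: 0.157
```

Call:
{"name": "move_arm", "arguments": {"jaw": [255, 255, 255, 255, 255], "slide": [[-0.8, -3.5, 0], [-0.8, -3.5, 0], [-0.8, -3.5, 0], [-0.5, -2.5, 0], [-0.1, -1.0, 0]], "dr": [[0, 0, 0], [0, 0, 0], [0, 0, 0], [0, 0, 0], [0, 0, 0]]}}

```text
time: 18.1
position: [0.5015, 0.0007, 0.1418]
tool_rot: [-0.329, -3.123, 0.002]
ft_force: [-0.2, 0.6, -1.2]
grip_width: 0.159
```

Call:
{"name": "move_arm", "arguments": {"jaw": [255, 255, 255], "slide": [[0, 0, 0], [0, 0, 0], [0, 0, 0]], "dr": [[0, 0, 0], [0, 0, 0], [0, 0, 0]]}}

```text
time: 18.4
position: [0.5022, 0.006, 0.1423]
tool_rot: [-0.318, -3.125, -0.001]
ft_force: [-0.1, 0.1, -1.5]
grip_width: 0.16
```

```bash
python3 go.py .4994 .002 .0427 78.3
```

```text
t 18.4 pos [0.5022 0.006  0.1423] tool y yaw 78.38 tilt 0.03 f [-0.1  0.1 -1.5] w 13.9
slide cm [ 0.19 -0.46  9.96] dr deg [ 0.03 -0.02  0.08] j7 [-0.46  0.06  0.41  1.93 -0.03  1.16  1.33]
```

Call:
{"name": "move_arm", "arguments": {"jaw": [255, 255, 255, 255, 255], "slide": [[0.2, -0.45, 2.5], [0, 0, 3], [0, 0, 3], [0, 0, 1], [0, 0, 0]], "dr": [[0, 0, 0], [0, 0, 0], [0, 0, 0], [0, 0, 0], [0, 0, 0]]}}

```text
time: 18.9
position: [0.4981, 0.0009, 0.0463]
tool_rot: [-0.32, -3.122, 0.001]
ft_force: [-1.3, -0.6, -0.5]
grip_width: 0.157
```

Call:
{"name": "move_arm", "arguments": {"jaw": [255, 255, 255], "slide": [[0, 0, 0.4], [0, 0, 0], [0, 0, 0]], "dr": [[0, 0, 0], [0, 0, 0], [0, 0, 0]]}}

```text
time: 19.2
position: [0.5003, 0.0002, 0.0447]
tool_rot: [0.322, 3.123, 0.001]
ft_force: [0.0, -0.4, -0.7]
grip_width: 0.159
```

```bash
python3 go.py .4994 .002 .0427 78.3;python3 - <<'E'
from h import *
for n,sl in(('scene',np.s_[110:230,200:310]),('top',np.s_[130:260,190:320])):
    im,d=snap(n,n+'7.png'); P=pts(n,d)
    cv2.imwrite(f'pics/{n}7c.png',cv2.resize(im[sl][:,:,::-1],None,fx=4.5,fy=4.5,interpolation=cv2.INTER_CUBIC))
E
python3 shank.py 7 scene top
```

```text
t 19.2 pos [5.003e-01 2.000e-04 4.470e-02] tool y yaw 78.22 tilt 0.12 f [ 0.  -0.4 -0.7] w 13.9
slide cm [0.12 0.16 0.2 ] dr deg [ 0.05  0.11 -0.08] j7 [-0.43  0.18  0.41  2.03 -0.09  0.95  1.39]
scene shank 43 a 0.0483 0.0885 b mean 0.0027 h mean 0.0188 yaw err deg -0.3 pitch -4.63 b at a=58 0.0028 h at 58 0.0197
scene nose+ 104 a 0.0422 0.13 b mean 0.0027 h mean 0.0249 yaw err deg 0.1 pitch 8.67 b at a=58 0.0026 h at 58 0.0189
shank 0
top nose+ 41 a 0.1157 0.124 b mean -0.0034 h mean 0.0281 yaw err deg -170.03 pitch -59.8 b at a=58 0.1887 h at 58 0.0956
```

View pics/scene7c.png

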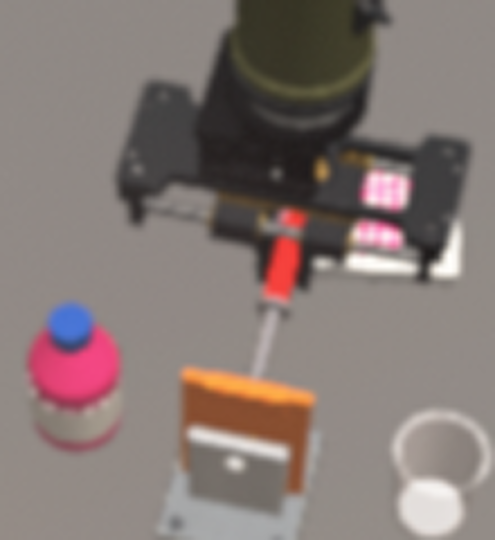

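View pics/top7c.png

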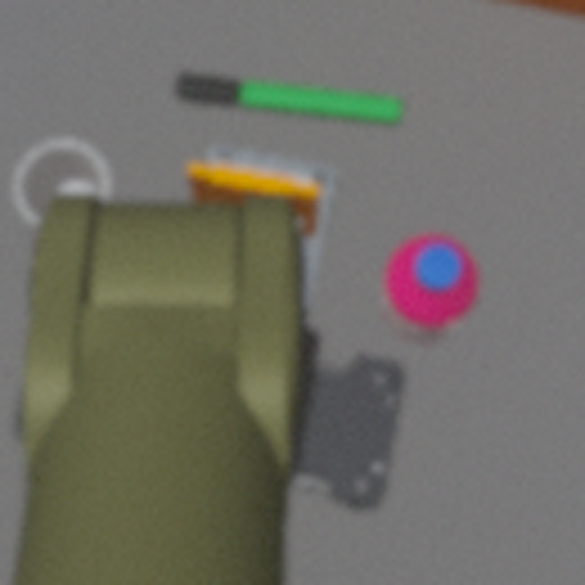

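```bash
python3 go.py .4994 .002 .0427 78.3; cat > sh2.py <<'E'
from h import *
import sys
k=sys.argv[1]
yaw=np.radians(-11.6);ex=np.array([np.cos(yaw),np.sin(yaw)]);ey=np.array([-np.sin(yaw),np.cos(yaw)])
def rep(kk,nm,sel):
    z=np.load(f'pics/scene{kk}.npz');P=pts('scene',z['d'])
    hsv=cv2.cvtColor(z['im'],cv2.COLOR_RGB2HSV)
    a=P[...,:2]@ex;b=P[...,:2]@ey;h=P[...,2]
    m=sel(a,b,h,hsv)
    q=np.c_[a[m],b[m],h[m]]
    f1=np.polyfit(q[:,0],q[:,1],1);f2=np.polyfit(q[:,0],q[:,2],1)
    print(nm,len(q),'a',q[:,0].min().round(4),q[:,0].max().round(4),'ey mean',q[:,1].mean().round(4),'mid',((q[:,1].min()+q[:,1].max())/2).round(4),'z',q[:,2].mean().round(4),q[:,2].max().round(4),'slopes deg',np.degrees(f1[0]).round(2),np.degrees(f2[0]).round(2))
    return f1
red=lambda H:((H[...,0]<8)|(H[...,0]>172))&(H[...,1]>110)
f=rep(k,'shank',lambda a,b,h,H:(a>.533)&(a<.585)&(abs(b-.102)<.014)&(h>.05)&(h<.075)&~((H[...,1]>100)))
f=rep(k,'handle',lambda a,b,h,H:red(H)&(a>.42)&(a<.56)&(abs(b-.102)<.02)&(h>.055)&(h<.075))
rep('0','cheeks',lambda a,b,h,H:(a>.59)&(a<.65)&(abs(b-.102)<.05)&(h>.066)&(h<.085))
E
python3 sh2.py 7
```

```text
t 19.3 pos [5.00e-01 1.00e-04 4.44e-02] tool y yaw 78.22 tilt 0.1 f [ 0.9  0.6 -0.6] w 14.0
slide cm [0.1  0.18 0.17] dr deg [ 0.04  0.09 -0.08] j7 [-0.43  0.18  0.41  2.03 -0.09  0.95  1.39]
shank 46 a 0.5339 0.578 ey mean 0.1025 mid 0.102 z 0.0635 0.0674 slopes deg -0.98 -3.01
handle 93 a 0.4606 0.5269 ey mean 0.102 mid 0.1017 z 0.0668 0.0748 slopes deg 3.07 0.95
cheeks 242 a 0.5982 0.6372 ey mean 0.1036 mid 0.1035 z 0.0736 0.0827 slopes deg 1.53 -1.48
```

The pin axis is about 1.3 mm to the right of and 1 mm above the hole line. I'll correct that and advance, watching the force.

Call:
{"name": "move_arm", "arguments": {"jaw": [255, 255, 255, 255, 255], "slide": [[0, 0.15, 0.13], [-0.8, 0, 0], [-0.8, 0, 0], [-0.5, 0, 0], [0, 0, 0]], "dr": [[0, 0, 0], [0, 0, 0], [0, 0, 0], [0, 0, 0], [0, 0, 0]]}}

```text
time: 19.8
position: [0.5212, -0.0033, 0.0423]
tool_rot: [0.323, 3.124, -0.001]
ft_force: [0.1, 0.4, -0.8]
grip_width: 0.156
```

```bash
python3 go.py .5675 -.0115 .0427 78.4
```

```text
t 19.8 pos [ 0.5212 -0.0033  0.0423] tool y yaw 78.18 tilt 0.05 f [ 0.1  0.4 -0.8] w 13.6
slide cm [-4.7   0.14 -0.03] dr deg [-0.02  0.04 -0.21] j7 [-0.42  0.23  0.41  1.98 -0.11  0.96  1.41]
```

Call:
{"name": "move_arm", "arguments": {"jaw": [255, 255, 255, 255], "slide": [[-0.4, 0.06, 0], [-0.4, 0, 0], [-0.4, 0, 0], [0, 0, 0]], "dr": [[0, 0, 0], [0, 0, 0], [0, 0, 0], [0, 0, 0]]}}

```text
time: 20.2
position: [0.5327, -0.0049, 0.0423]
tool_rot: [0.323, 3.124, -0.0]
ft_force: [0.4, 0.3, -0.8]
grip_width: 0.156
```

```bash
python3 go.py .5675 -.0115 .0427 78.4
```

```text
t 20.2 pos [ 0.5327 -0.0049  0.0423] tool y yaw 78.21 tilt 0.04 f [ 0.4  0.3 -0.8] w 13.5
slide cm [-3.54  0.06 -0.03] dr deg [-0.    0.04 -0.19] j7 [-0.41  0.25  0.41  1.95 -0.12  0.96  1.43]
```

Call:
{"name": "move_arm", "arguments": {"jaw": [255, 255, 255, 255, 255], "slide": [[-0.4, 0, 0], [-0.4, 0, 0], [-0.4, 0, 0], [0, 0, 0], [0, 0, 0]], "dr": [[0, 0, 0], [0, 0, 0], [0, 0, 0], [0, 0, 0], [0, 0, 0]]}}

```text
time: 20.7
position: [0.5438, -0.0072, 0.0422]
tool_rot: [-0.323, -3.125, 0.0]
ft_force: [-0.4, 1.9, -1.5]
grip_width: 0.158
```

Call:
{"name": "move_arm", "arguments": {"jaw": [255, 255, 255, 255, 255], "slide": [[-0.4, 0, 0], [-0.4, 0, 0], [-0.4, 0, 0], [0, 0, 0], [0, 0, 0]], "dr": [[0, 0, 0], [0, 0, 0], [0, 0, 0], [0, 0, 0], [0, 0, 0]]}}

```text
time: 21.2
position: [0.5556, -0.0097, 0.0422]
tool_rot: [-0.323, -3.125, 0.0]
ft_force: [0.8, -0.2, -0.7]
grip_width: 0.156
```

```bash
python3 go.py .5675 -.0115 .0427 78.4
```

```text
t 21.2 pos [ 0.5556 -0.0097  0.0422] tool y yaw 78.21 tilt 0.01 f [ 0.8 -0.2 -0.7] w 13.6
slide cm [-1.2   0.06 -0.05] dr deg [-0.   -0.01 -0.19] j7 [-0.39  0.3   0.41  1.9  -0.14  0.98  1.45]
```

Call:
{"name": "move_arm", "arguments": {"jaw": [255, 255, 255, 255], "slide": [[-0.4, 0, 0], [-0.4, 0, 0], [-0.2, 0, 0], [0, 0, 0]], "dr": [[0, 0, 0], [0, 0, 0], [0, 0, 0], [0, 0, 0]]}}

```text
time: 21.6
position: [0.5657, -0.0118, 0.0423]
tool_rot: [0.323, 3.125, -0.0]
ft_force: [-1.5, -0.4, -0.4]
grip_width: 0.158
```

Call:
{"name": "move_arm", "arguments": {"jaw": [255, 255, 255], "slide": [[-0.15, 0, 0], [0, 0, 0], [0, 0, 0]], "dr": [[0, 0, 0], [0, 0, 0], [0, 0, 0]]}}

```text
time: 21.9
position: [0.5668, -0.0119, 0.0422]
tool_rot: [-0.323, -3.125, -0.0]
ft_force: [0.4, 0.4, -1.0]
grip_width: 0.155
```

Call:
{"name": "move_arm", "arguments": {"jaw": [255, 255, 255], "slide": [[-0.15, 0, 0], [0, 0, 0], [0, 0, 0]], "dr": [[0, 0, 0], [0, 0, 0], [0, 0, 0]]}}

```text
time: 22.2
position: [0.5683, -0.0123, 0.0423]
tool_rot: [0.323, 3.125, 0.0]
ft_force: [0.3, -0.9, -0.8]
grip_width: 0.156
```

```bash
python3 go.py .5675 -.0115 .0427 78.4;python3 - <<'E'
from h import *
for n,sl in(('scene',np.s_[140:240,200:310]),):
    im,d=snap(n,n+'8.png'); P=pts(n,d)
    cv2.imwrite(f'pics/{n}8c.png',cv2.resize(im[sl][:,:,::-1],None,fx=5,fy=5,interpolation=cv2.INTER_CUBIC))
E
```

```text
t 22.2 pos [ 0.5683 -0.0123  0.0423] tool y yaw 78.22 tilt 0.0 f [ 0.3 -0.9 -0.8] w 13.5
slide cm [ 0.09  0.06 -0.04] dr deg [ 0.    0.   -0.18] j7 [-0.38  0.32  0.41  1.87 -0.15  0.98  1.46]
```

View pics/scene8c.png

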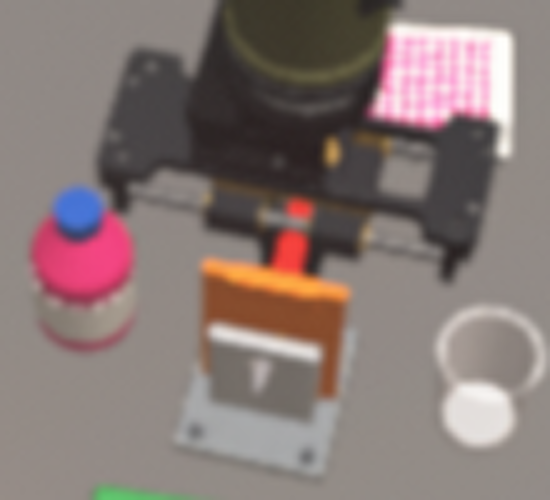

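The nose shows through the far cheek (crop 260,378). The collar isn't touching yet, so I'll keep going.

Call:
{"name": "move_arm", "arguments": {"jaw": [255, 255, 255], "slide": [[-0.15, 0, 0], [0, 0, 0], [0, 0, 0]], "dr": [[0, 0, 0], [0, 0, 0], [0, 0, 0]]}}

```text
time: 22.55
position: [0.5686, -0.0123, 0.0419]
tool_rot: [-0.322, -3.123, -0.0]
ft_force: [-4.6, 1.5, 1.1]
grip_width: 0.156
```

Call:
{"name": "move_arm", "arguments": {"jaw": [255, 255, 255], "slide": [[-0.15, 0, 0], [0, 0, 0], [0, 0, 0]], "dr": [[0, 0, 0], [0, 0, 0], [0, 0, 0]]}}

```text
time: 22.85
position: [0.5686, -0.0122, 0.0415]
tool_rot: [-0.322, -3.119, -0.001]
ft_force: [-8.3, 1.5, 2.7]
grip_width: 0.156
```

```bash
python3 - <<'E'
from h import *
im,d=snap('scene','scene9.png');P=pts('scene',d)
yaw=np.radians(-11.6);ex=np.array([np.cos(yaw),np.sin(yaw)]);ey=np.array([-np.sin(yaw),np.cos(yaw)])
a=P[...,:2]@ex;b=P[...,:2]@ey;h=P[...,2]
m=(a>.636)&(a<.70)&(abs(b-.103)<.012)&(h>.045)&(h<.075)
print(m.sum(),np.c_[a[m],b[m],h[m]].round(4)[np.argsort(-a[m])[:12]])
E
python3 go.py .5675 -.0115 .0427 78.4
```

```text
19 [[0.6504 0.1046 0.0598]
 [0.6475 0.1015 0.0531]
 [0.6475 0.1014 0.0583]
 [0.6471 0.1064 0.0599]
 [0.6465 0.1037 0.0577]
 [0.6455 0.1034 0.061 ]
 [0.6445 0.1058 0.0601]
 [0.643  0.1004 0.0553]
 [0.6419 0.1026 0.0595]
 [0.6418 0.1052 0.0603]
 [0.6416 0.1025 0.0642]
 [0.6416 0.1    0.0578]]
t 22.9 pos [ 0.5686 -0.0122  0.0415] tool y yaw 78.23 tilt 0.33 f [-7.5  1.4  2.4] w 13.5
slide cm [ 0.12  0.05 -0.12] dr deg [-0.01 -0.33 -0.17] j7 [-0.38  0.33  0.41  1.86 -0.16  0.99  1.47]
```

The collar met the cheek: an 8 N stop at the predicted position, with the nose at ex≈0.650 as expected. I'll ease off and let go.

Call:
{"name": "move_arm", "arguments": {"jaw": [255, 235, 205, 170, 140], "slide": [[0.1, 0, 0], [0, 0, 0], [0, 0, 0], [0, 0, 0], [0, 0, 0]], "dr": [[0, 0, 0], [0, 0, 0], [0, 0, 0], [0, 0, 0], [0, 0, 0]]}}

```text
time: 23.4
position: [0.5714, -0.0129, 0.0428]
tool_rot: [0.323, 3.123, 0.0]
ft_force: [-0.1, -0.2, -0.4]
grip_width: 0.301
```

Call:
{"name": "move_arm", "arguments": {"jaw": [140, 140, 140, 140, 140], "slide": [[0, 0, 0], [0, 0, -1], [0, 0, -2], [0, 0, -3], [0, 0, -3]], "dr": [[0, 0, 0], [0, 0, 0], [0, 0, 0], [0, 0, 0], [0, 0, 0]]}}

```text
time: 23.9
position: [0.5702, -0.0129, 0.1338]
tool_rot: [0.323, 3.125, -0.0]
ft_force: [0.2, 0.2, -0.4]
grip_width: 0.451
```

Call:
{"name": "move_arm", "arguments": {"jaw": [140, 140, 140, 140, 140], "slide": [[0, 2, -3], [0, 4, -1], [0, 4, 0], [0, 4, 0], [0, 4, 0]], "dr": [[0, 0, 0], [0, 0, 0], [0, 0, 0], [0, 0, 0], [0, 0, 0]]}}

```text
time: 24.4
position: [0.6076, 0.165, 0.1736]
tool_rot: [0.323, 3.123, 0.001]
ft_force: [0.5, -1.0, -0.0]
grip_width: 0.451
```

Call:
{"name": "move_arm", "arguments": {"jaw": [140, 140, 140, 140, 140], "slide": [[0, 4, 0], [0, 4, 0], [0, 2, 0], [0, 0, 0], [0, 0, 0]], "dr": [[0, 0, 0], [0, 0, 0], [0, 0, 0], [0, 0, 0], [0, 0, 0]]}}

```text
time: 24.9
position: [0.6275, 0.2611, 0.1726]
tool_rot: [0.322, 3.125, -0.001]
ft_force: [-0.9, -1.1, 0.4]
grip_width: 0.452
```

```bash
python3 go.py .5675 -.0115 .0427 78.4;python3 - <<'E'
from h import *
yaw=np.radians(-11.6);ex=np.array([np.cos(yaw),np.sin(yaw)]);ey=np.array([-np.sin(yaw),np.cos(yaw)])
for n,sl in(('scene',np.s_[110:250,80:310]),('top',np.s_[130:260,200:400])):
    im,d=snap(n,n+'10.png'); P=pts(n,d)
    cv2.imwrite(f'pics/{n}10c.png',cv2.resize(im[sl][:,:,::-1],None,fx=3.4,fy=3.4,interpolation=cv2.INTER_CUBIC))
    a=P[...,:2]@ex;b=P[...,:2]@ey;h=P[...,2];H=cv2.cvtColor(im,cv2.COLOR_RGB2HSV)
    red=((H[...,0]<8)|(H[...,0]>172))&(H[...,1]>110)&(a>.47)&(a<.6)&(abs(b-.103)<.03)&(h>.03)&(h<.085)
    am=(H[...,0]>8)&(H[...,0]<20)&(H[...,1]>110)&(a>.59)&(a<.65)&(abs(b-.103)<.06)&(h>.085)
    for nm,m in(('handle',red),('plate',am),('nose',(a>.636)&(a<.7)&(abs(b-.103)<.012)&(h>.045)&(h<.075))):
        q=np.c_[a[m],b[m],h[m]]
        if len(q)<5: print(n,nm,len(q));continue
        print(n,nm,len(q),q.min(0).round(4),q.max(0).round(4),q.mean(0).round(4),'slopes',np.degrees(np.polyfit(q[:,0],q[:,1],1)[0]).round(1),np.degrees(np.polyfit(q[:,0],q[:,2],1)[0]).round(1))
E
```

```text
t 24.9 pos [0.6275 0.2611 0.1726] tool y yaw 78.24 tilt 0.06 f [-0.9 -1.1  0.4] w 39.3
slide cm [  0.33 -27.9   13.01] dr deg [-0.05  0.04 -0.16] j7 [-0.66  0.41  0.3   1.45 -0.12  1.3   1.02]
scene handle 83 [0.5294 0.0974 0.0484] [0.5804 0.1115 0.0663] [0.556  0.1049 0.0597] slopes -0.3 7.1
scene plate 252 [0.6118 0.0693 0.085 ] [0.625  0.1409 0.1205] [0.6198 0.1053 0.1063] slopes -28.7 -62.8
scene nose 17 [0.6364 0.0996 0.0578] [0.6507 0.1142 0.0685] [0.6419 0.104  0.0625] slopes -17.1 -8.7
top handle 133 [0.5312 0.0963 0.0535] [0.5936 0.1102 0.0673] [0.5618 0.1029 0.0617] slopes -0.6 5.7
top plate 103 [0.61   0.0683 0.0862] [0.621  0.1384 0.1214] [0.6133 0.1019 0.107 ] slopes -49.3 76.9
top nose 8 [0.6369 0.1009 0.0622] [0.6467 0.1059 0.0673] [0.6407 0.103  0.0649] slopes -7.7 -15.4
```

View pics/scene10c.png

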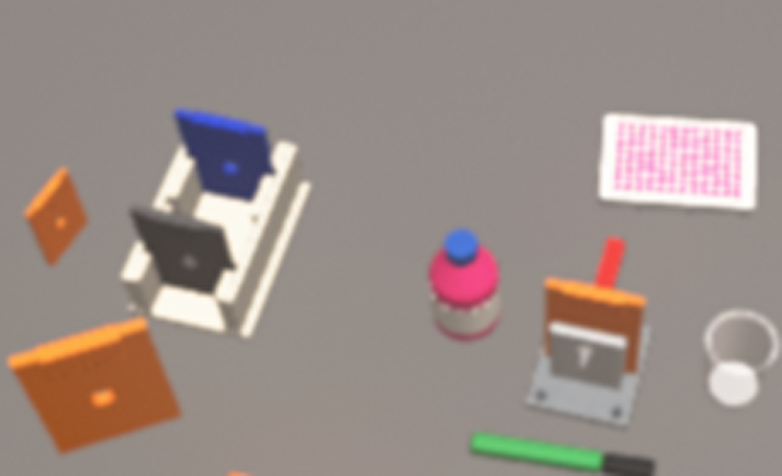

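View pics/top10c.png

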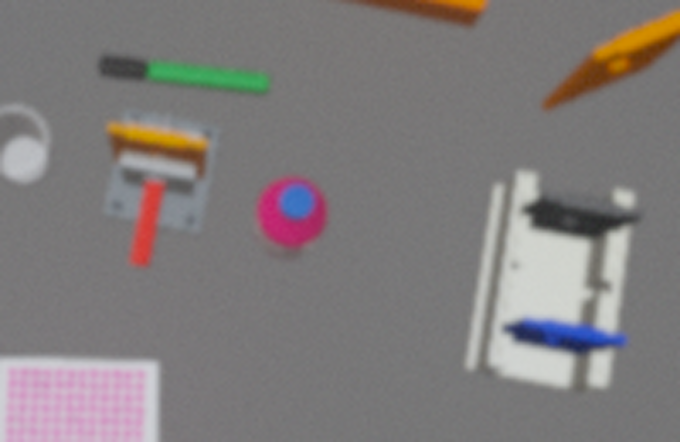

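```bash
python3 -c "
from bench import *
print(close_job())"
```

```text
the job is handed in; nothing more can be done
None
```

I took the middle-sized amber plate out of the rack's middle slot and stood it on the slot floor of the clevis, which I felt as a contact of about 3 N. I then pushed the pin in from the robot side until the collar stopped on the cheek (about 8 N), let go, moved clear and handed in at about 25 s of the 67 s. No verdict was reported.

- **Plate:** In the last pictures it stands upright, centred on the cheeks to within about 2 mm. The top camera shows under 1 mm off and the scene camera about 1.5 mm.
- **Pin:** The nose shows through the far cheek about where a fully home pin's should be, and it did not move when I let go. The handle's rear end disagrees more: it puts the pin about 4 mm short of home in the scene view and about 1 mm too far in the top view. The limit is 6 mm.
- **Pin angle:** The handle's surface slopes 6–7° in the depth data, against the 8.6° limit. The clearance in the holes only allows about 4°, so I put the rest down to coarse depth readings, but I did not confirm that separately.
- **Everything else:** The blue and grey plates, bottle, beaker, microplate and marker look unmoved in the last pictures.

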